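# Clamp pipes in swing-bolt couplers and index them under a pointer

## Robot

A 7-joint arm with a two-finger parallel gripper is mounted at the origin on a cart in front of the work surface, level with it; the furniture and walls round the work are solid. World frame = base frame: x ahead of the robot, y to its left, z up, the work surface at z = 0. Lengths are in m, angles in rad, forces in N, time in s.
With the tool pointing down it reaches from about 0.4 to 0.875 m from the base axis. Payload 19.3 kg.
Tool frame: the origin (TCP) lies midway between the tips of the shut fingers; the grasp point (between the pads) lies 19 mm behind it; z points along the fingers, y is the line along which they close (so a half turn about z gives the same grasp; the last joint's range is limited). The gripper opens to 85 mm and grips with 20 to 120 N. Pads are 22 mm wide; open, the fingers measure 114 mm over their backs; the gripper's body (76 mm by 85 mm) begins 54 mm behind the grasp point. The pads swing forward as they close: fully open they stand 13 mm farther back than shut.
Start: joints at [1.03, 0.521, -0.036, 1.599, 0.021, 1.021, -0.113], TCP at [0.283, -0.557, 0.198] pointing down, gripper open.
Joint ranges: [-2.91, 2.91], [-0.3, 2.13], [-1.5, 1.42], [0.17, 2.43], [-1.26, 4.41], [0.16, 1.93], [-2.52, 2.52]. Speed limits (rad/s): [1.89, 1.89, 2.39, 2.39, 3.01, 3.01, 3.01].

## Interface

Orientations are given as [roll, pitch, yaw] about the fixed x, y, z axes, in that order (R = Rz(yaw) Ry(pitch) Rx(roll)).
In Python, from workcell import telemetry, grab_frame, calibration, bot, outline_of, landmark_of gives the robot as it stands. The module is installed in compiled form; this text tells all that it offers.
- The arm moves only by the shell command python3 -m inch 'ROWS' [FORCE]. ROWS is JSON, a list of rows, each a list of 7 numbers: the shift along the tool's x, y, z in m, then the turn, a rotation vector about the tool's x, y, z in rad, then the closure, from 0 (fully open) to 1 (shut). A call has 1 to 5 rows; each row shifts and turns the commanded pose from where the row before left it, along the tool's axes as they then stand; what a row does not reach is not made up. A row lasts 1/10 s, in which the tool goes at most 50 mm and 8.59 degrees, less where a joint would pass 70% of its speed; a pose out of reach is approached as far as the arm can. A call is refused whole if a number of a shift passes 0.05 or a number of a turn 0.15, either way. A call with a gripper value outside its range is refused whole. The fingers move at their own pace and stop on an object; FORCE is the grip in N (left out, the last holds). Time passes only in rows, so rows that do not move let the fingers close. It gives the time, the measured TCP pose, the force, the opening and the grip force at its end, in the units of the state.
- telemetry.observe(): the state, without advancing time (a new reading comes with each control period).
- grab_frame(name): name is "side" or "top" or "wrist"; returns the picture (400x640x3 uint8, red, green, blue); there is no depth.
- calibration(name): a dict with "fovy" (degrees; the focal length in pixels is half the picture's height over the tangent of half this angle, whatever the lens; pixels are square), "cx", "cy" (the principal point, pixels), "dist" ([k1, k2, p1, p2, k3] as OpenCV has them; the pictures are not rectified), "pose" (4x4, takes a point from camera to world coordinates). Camera axes: x right, y down, z forward; pixel columns grow to the right and rows downward; lengths in m; the calibration is good to about 2 mm. A picture is of the moment at which its call begins: read the wrist's pose just before it. calibration takes no time and is no camera call; for the wrist camera it gives the pose at the moment of the call.
- bot.job_done(): hands the job in; it is judged then, once.
Trained networks look in the newest picture that a camera, given by its name, has taken for a name from the list of things; names that differ only in an ending like _2 or _b are one class to them, and where a whole thing is asked for, a point or a joint stands for the part that bears it (a point fixed in the world has none). Each returns a list of dicts, best first, with "score" (0 to 1); they miss things now and then, are a little off and sometimes report something else, mostly with a low value. They report only what shows in the picture. A call takes as long as a camera call.
- outline_of(label, camera): "region" (400x640 bool, what is visible of it) and "rect" ([left, top, right, bottom] in pixels, round what is visible of it).
- landmark_of(label, camera): "xy" ([column, row] in pixels: a listed point, or the origin of a listed thing).
The state is a dict: "clock": time; "qpos": joint angles; "qd": joint speeds; "joint_efforts": joint torques, N m; "position": TCP position; "tool_rot": TCP orientation; "force": force on the tool from outside, world axes, zero at the start; "moment": the same for the moment, N m; "grip_width": finger opening in m; "finger_force": force on a finger pad.
Only numpy, scipy, OpenCV 4.12 (cv2) and the standard library are available. Lean on these libraries where they do the work, as an engineer would, in place of code of your own. Each camera call takes 0.05 s, during which the arm holds its last target. There are 200 camera calls.

## Task

Clamp every pipe that lies on the bench in its coupler on the sliding carrier (long left, short middle, medium right), its square head toward you and the coupler between the head and the collar: lay it in the saddle, swing the cap over it and stand the swing bolt up in the cap's slot. When all are clamped, slide the carrier by its knob so that the dark band of each clamped pipe in turn, from left to right, stands right under the fixed pointer, pausing a second at each. Finally pull the carrier back to its front stop and let go, with the pipes still clamped, and leave the other things on the bench alone.

Things in the scene. Friction and masses are not known exactly. Their poses are not given: they have to be found in the camera images.
- carrier: Sliding carrier, a plate 180 x 350 x 10 mm with three couplers. Origin on its top face, 42 mm above the worktop, the middle coupler at x +30, y 0 mm; x: its slide away from the robot, y: its slide to the left (0.185 m either way), z up. It never turns; each slide takes about 8 N and stays where left. A coupler, 30 mm wide along x, is a V saddle for a tube along x, a hinged cap at +y and a swing bolt at -y.
- handle (a point): Middle of the handle knob on the carrier's front edge: a black upright knob 26 mm across and 25 mm high on a 14 mm stem, this point 44 mm above the plate. Grip it to slide the carrier.
- carrier_x (a joint): Slide of the carrier away from the robot, m: 0 at the front stop (nearest the robot), 0.17 at the rear stop.
- pointer_tip (a point): Tip of the fixed downward steel pointer, 106 mm above the worktop, about 9 mm above the tops of clamped tubes; its 9 mm stylus hangs from a 12 mm bar 84 mm above the tip, which comes 360 mm to the right from a column at the left. A hose (left) and a dispense gun (right) hang over the rear of the bench, from 0.3 m up.
- tube_a: The long pipe (175 mm), for the left coupler; may be absent; 130 g, 30 % more or less. Along its own x: square head 36 x 36 mm from -60 to -20 mm, plain pipe 30 mm thick from -20 to 20 (lies in the coupler, whose saddle and cap are 28 mm wide), a collar 36 mm across from 20 to 26, pipe to 115, with a dark 8 mm band near that end. Origin on its axis, mid plain part, where it balances.
- band_a (a point): Middle of the dark band of the long pipe, on its axis, 95 mm from the pipe's origin.
- seat_a (a point): Saddle of the left coupler: where the pipe's origin lies when seated, 40 mm above the plate. Its axes are the carrier's. The cap's hinge axis (along x) is 24 mm to +y of this point and 21 mm above; the swing bolt's pivot axis (along x) is 31 mm to -y and 24 mm below it.
- cap_tip_a (a point): Point on the left cap, a flat 28 mm wide along x, 7 thick, 66 long from its hinge, slotted at its free end; this point is 60 mm from the hinge. Closed, at its stop, it is level over the tube toward -y (point 36 mm to -y of the seat, 21 above); open it stands within 0.15 rad of upright. It stays where left. Pinch across its width and follow the arc, or push it over.
- nut_a (a point): Middle of the left swing bolt's round brass nut, 68 mm from its pivot; nut 18 mm across (foot 21), from 51 to 81 mm from the pivot, shank 8 mm. Upright at its stop it is 44 mm above the seat; open it leans to -y by up to 0.62 rad. It stays where left. Upright, its foot is 2.5 mm above the closed cap (keep fingertips above the cap) and blocks the cap from opening or closing.
- tube_b: The short pipe (125 mm), for the middle coupler; may be absent; 110 g, 30 % more or less. Along its own x: square head 36 x 36 mm from -60 to -20 mm, plain pipe 30 mm thick from -20 to 20 (lies in the coupler, whose saddle and cap are 28 mm wide), a collar 36 mm across from 20 to 26, pipe to 65, with a dark 8 mm band near that end. Origin on its axis, mid plain part, where it balances.
- band_b (a point): Middle of the dark band of the short pipe, on its axis, 45 mm from the pipe's origin.
- seat_b (a point): Saddle of the middle coupler: where the pipe's origin lies when seated, 40 mm above the plate. Its axes are the carrier's. The cap's hinge axis (along x) is 24 mm to +y of this point and 21 mm above; the swing bolt's pivot axis (along x) is 31 mm to -y and 24 mm below it.
- cap_tip_b (a point): Point on the middle cap, a flat 28 mm wide along x, 7 thick, 66 long from its hinge, slotted at its free end; this point is 60 mm from the hinge. Closed, at its stop, it is level over the tube toward -y (point 36 mm to -y of the seat, 21 above); open it stands within 0.15 rad of upright. It stays where left. Pinch across its width and follow the arc, or push it over.
- nut_b (a point): Middle of the middle swing bolt's round brass nut, 68 mm from its pivot; nut 18 mm across (foot 21), from 51 to 81 mm from the pivot, shank 8 mm. Upright at its stop it is 44 mm above the seat; open it leans to -y by up to 0.62 rad. It stays where left. Upright, its foot is 2.5 mm above the closed cap (keep fingertips above the cap) and blocks the cap from opening or closing.
- tube_c: The medium pipe (150 mm), for the right coupler; may be absent; 120 g, 30 % more or less. Along its own x: square head 36 x 36 mm from -60 to -20 mm, plain pipe 30 mm thick from -20 to 20 (lies in the coupler, whose saddle and cap are 28 mm wide), a collar 36 mm across from 20 to 26, pipe to 90, with a dark 8 mm band near that end. Origin on its axis, mid plain part, where it balances.
- band_c (a point): Middle of the dark band of the medium pipe, on its axis, 70 mm from the pipe's origin.
- seat_c (a point): Saddle of the right coupler: where the pipe's origin lies when seated, 40 mm above the plate. Its axes are the carrier's. The cap's hinge axis (along x) is 24 mm to +y of this point and 21 mm above; the swing bolt's pivot axis (along x) is 31 mm to -y and 24 mm below it.
- cap_tip_c (a point): Point on the right cap, a flat 28 mm wide along x, 7 thick, 66 long from its hinge, slotted at its free end; this point is 60 mm from the hinge. Closed, at its stop, it is level over the tube toward -y (point 36 mm to -y of the seat, 21 above); open it stands within 0.15 rad of upright. It stays where left. Pinch across its width and follow the arc, or push it over.
- nut_c (a point): Middle of the right swing bolt's round brass nut, 68 mm from its pivot; nut 18 mm across (foot 21), from 51 to 81 mm from the pivot, shank 8 mm. Upright at its stop it is 44 mm above the seat; open it leans to -y by up to 0.62 rad. It stays where left. Upright, its foot is 2.5 mm above the closed cap (keep fingertips above the cap) and blocks the cap from opening or closing.
- hex_keys: The red folding hex key set, 38 x 95 x 22 mm, a bystander to be left alone. Origin under its middle.
- caliper: The caliper, 67 x 225 x 15 mm, a bystander to be left alone. Origin under its middle.

How it is judged:
By the outcome, as a careful person would: the job done as asked, in the order asked, and still so for the second after the job is handed in, with the robot touching nothing.
Of tube_a, tube_b, tube_c only 2 to 3 are there at a start; the rules pass over those that are not, and their reading is None.
At some moment in a run one of tube_a, tube_b, tube_c may be knocked a few centimetres aside while the robot is not near it.
Once in a run the grip may slacken for a moment while it holds something.
It also fails if it takes over 210 s, if anything falls off the work surface, if the arm or the gripper's body presses on something with over 40 N, if the wrist force passes 120 N, or if a joint passes its speed limit or range.

## Working session

There is one attempt and no reset: what is moved stays moved. The work goes in short steps, Python scripts to look and compute and a shell command to move; the robot and the scene stay as the last step left them, time stands still between calls to the robot, and variables do not carry over. Pictures are saved under pics/ and viewed, at most 14 in all, crops included, and the job is handed in when it is done.

```bash
mkdir -p pics
cat > h.py <<'E'
import numpy as np,cv2
from workcell import telemetry, grab_frame, calibration, bot, outline_of, landmark_of
def cam(n):
    c=calibration(n);f=200/np.tan(np.radians(c["fovy"])/2)
    return np.array([[f,0,c["cx"]],[0,f,c["cy"]],[0,0,1.]]),np.array(c["dist"],float),np.array(c["pose"])
def ray(n,xy,c=None):
    K,d,P=c or cam(n)
    u=cv2.undistortPoints(np.array([[xy]],float),K,d)[0,0]
    return P[:3,3],P[:3,:3]@np.array([u[0],u[1],1.])
def at(n,xy,z,c=None):
    o,r=ray(n,xy,c);return o+r*(z-o[2])/r[2]
def proj(n,p,c=None):
    K,d,P=c or cam(n)
    R=P[:3,:3].T;t=-R@P[:3,3]
    return cv2.projectPoints(np.array([p],float).reshape(-1,1,3),cv2.Rodrigues(R)[0],t,K,d)[0].reshape(-1,2)
def tri(obs):
    A=np.zeros((3,3));b=np.zeros(3)
    for o,r in obs:
        r=r/np.linalg.norm(r);M=np.eye(3)-np.outer(r,r);A+=M;b+=M@o
    return np.linalg.solve(A,b)
def save(n,name,crop=None,s=1):
    im=grab_frame(n)
    if crop: im2=im[crop[1]:crop[3],crop[0]:crop[2]]
    else: im2=im
    if s!=1: im2=cv2.resize(im2,None,fx=s,fy=s,interpolation=cv2.INTER_CUBIC)
    cv2.imwrite("pics/"+name+".png",im2[:,:,::-1]);return im
def st():
    s=telemetry.observe();print("t",round(s["clock"],2),"p",np.round(s["position"],4),"rot",np.round(s["tool_rot"],3),"F",np.round(s["force"],1),"w",round(s["grip_width"],4),"ff",np.round(s["finger_force"],1),"q",np.round(s["qpos"],2))
E
python3 - <<'E'
from h import *
st()
save("top","top0");save("side","side0")
for n in ("top","side"):
    K,d,P=cam(n);print(n,np.round(K[0,0]),np.round(P,3).tolist())
    for l in ["tube_a","tube_b","tube_c","carrier","handle","pointer_tip","band_a","band_b","band_c","seat_a","seat_b","seat_c","cap_tip_a","nut_a","nut_b","nut_c","hex_keys","caliper"]:
        print(n,l,[(np.round(e["xy"]).tolist(),round(e["score"],2)) for e in landmark_of(l,n)][:4])
E
```

```text
t 0.0 p [ 0.2833 -0.5567  0.1978] rot [-3.14   0.     0.471] F [-0.2  0.1  0.1] w 0.0853 ff 0.0 q [ 1.03  0.52 -0.04  1.6   0.02  1.02 -0.11]
top 390.0 [[0.229, -0.924, 0.306, 0.229], [-0.973, -0.214, 0.082, -0.108], [-0.01, -0.317, -0.948, 1.182], [0.0, 0.0, 0.0, 1.0]]
top tube_a [([427.0, 248.0], 0.98), ([396.0, 251.0], 0.68), ([458.0, 247.0], 0.61)]
top tube_b [([427.0, 248.0], 0.98), ([396.0, 251.0], 0.68), ([458.0, 247.0], 0.61)]
top tube_c [([427.0, 248.0], 0.98), ([396.0, 251.0], 0.68), ([458.0, 247.0], 0.61)]
top carrier [([305.0, 215.0], 0.63), ([251.0, 198.0], 0.2)]
top handle [([308.0, 244.0], 0.59)]
top pointer_tip [([325.0, 161.0], 0.67)]
top band_a [([400.0, 238.0], 0.92), ([461.0, 228.0], 0.87), ([437.0, 223.0], 0.7)]
top band_b [([400.0, 238.0], 0.92), ([461.0, 228.0], 0.87), ([437.0, 223.0], 0.7)]
top band_c [([400.0, 238.0], 0.92), ([461.0, 228.0], 0.87), ([437.0, 223.0], 0.7)]
top seat_a [([262.0, 210.0], 0.82), ([307.0, 205.0], 0.79), ([346.0, 235.0], 0.6), ([458.0, 249.0], 0.38)]
top seat_b [([262.0, 210.0], 0.82), ([307.0, 205.0], 0.79), ([346.0, 235.0], 0.6), (
[... 1455 characters left out ...]
.0], 0.7), ([350.0, 188.0], 0.64)]
side seat_c [([320.0, 224.0], 0.9), ([319.0, 201.0], 0.7), ([350.0, 188.0], 0.64)]
side cap_tip_a [([346.0, 174.0], 0.7), ([319.0, 185.0], 0.52), ([360.0, 189.0], 0.5), ([316.0, 205.0], 0.47)]
side nut_a [([327.0, 186.0], 0.59), ([359.0, 174.0], 0.49), ([344.0, 171.0], 0.44), ([328.0, 208.0], 0.42)]
side nut_b [([327.0, 186.0], 0.59), ([359.0, 174.0], 0.49), ([344.0, 171.0], 0.44), ([328.0, 208.0], 0.42)]
side nut_c [([327.0, 186.0], 0.59), ([359.0, 174.0], 0.49), ([344.0, 171.0], 0.44), ([328.0, 208.0], 0.42)]
side hex_keys [([351.0, 188.0], 0.71), ([330.0, 174.0], 0.41), ([325.0, 210.0], 0.22)]
side caliper [([297.0, 305.0], 0.88), ([317.0, 222.0], 0.66)]
```

View pics/top0.png

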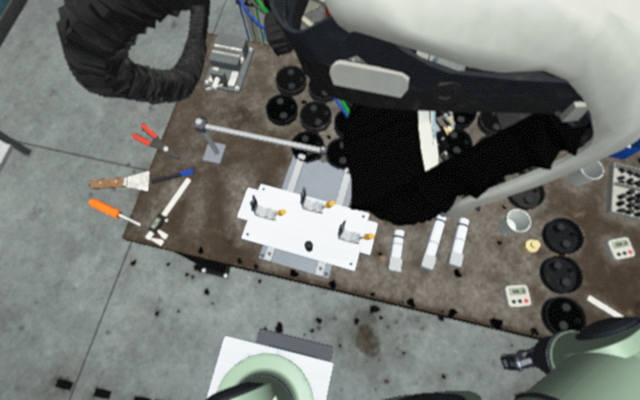

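View pics/side0.png

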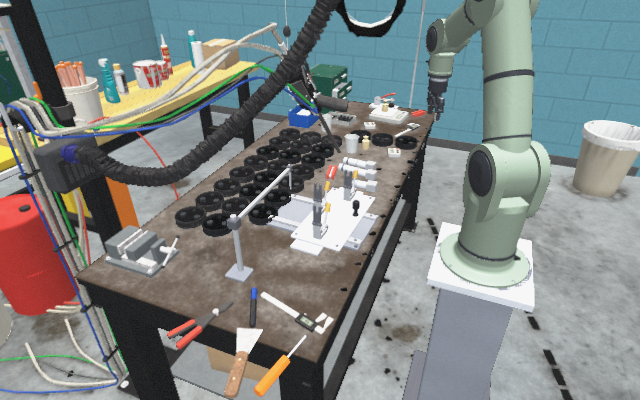

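Run:
```python
from h import *
ct=cam("top");cs=cam("side")
for n,xy,z in [("tb",(396,251),.018),("ta",(427,248),.018),("tc",(458,247),.018),("bb",(400,238),.018),("ba",(437,223),.018),("bc",(461,228),.018),("seatL",(262,210),.082),("seatM",(307,205),.082),("seatR",(346,235),.082),("hand",(308,244),.086),("carr",(305,215),.042),("ptr",(325,161),.106)]:
    print(n,np.round(at("top",xy,z,ct),3))
for n,xy,z in [("seatL",(320,224),.082),("seatM",(319,201),.082),("seatR",(350,188),.082),("hand",(357,202),.086),("carr",(326,212),.042),("ptr",(290,188),.106)]:
    print("s",n,np.round(at("side",xy,z,cs),3))
im=grab_frame("top");c=im[140:290,225:485];cv2.imwrite("pics/c1.png",cv2.resize(c,None,fx=3,fy=3,interpolation=cv2.INTER_CUBIC)[:,:,::-1])
K,d,P=cam("wrist");s=telemetry.observe();from scipy.spatial.transform import Rotation as R
T=R.from_euler("xyz",s["tool_rot"]).as_matrix();print(np.round(T.T@(P[:3,3]-s["position"]),3),np.round(T.T@P[:3,:3],3).tolist(),K[0,0])
```

```text
tb [ 0.497 -0.275  0.018]
ta [ 0.527 -0.365  0.018]
tc [ 0.551 -0.455  0.018]
bb [ 0.539 -0.281  0.018]
ba [ 0.611 -0.383  0.018]
bc [ 0.612 -0.457  0.018]
seatL [0.513 0.139 0.082]
seatM [0.558 0.013 0.082]
seatR [ 0.496 -0.118  0.082]
hand [ 0.444 -0.018  0.086]
carr [0.538 0.016 0.042]
ptr [ 0.698 -0.01   0.106]
s seatL [0.517 0.13  0.082]
s seatM [0.575 0.    0.082]
s seatR [ 0.501 -0.129  0.082]
s hand [ 0.444 -0.039  0.086]
s carr [0.547 0.002 0.042]
s ptr [ 0.694 -0.008  0.106]
[ 0.085 -0.001 -0.176] [[0.001, -0.946, -0.324], [1.0, 0.0, 0.001], [-0.001, -0.324, 0.946]] 311.04480487962314
```

View pics/c1.png

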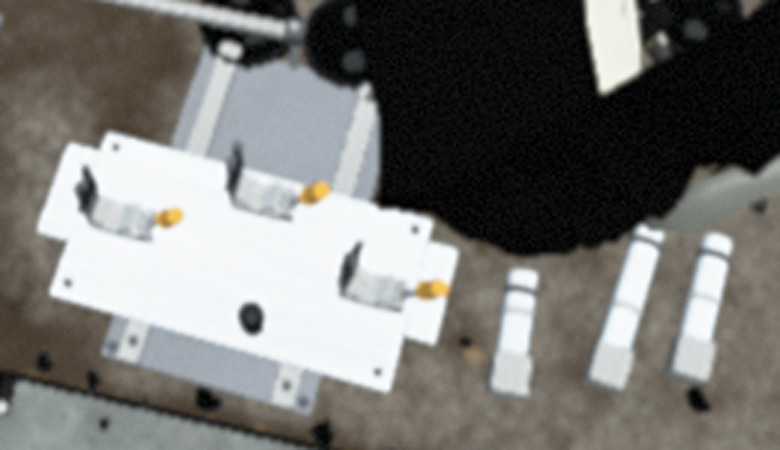

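```bash
python3 -m inch '[[0,0,-0.025,0,0,0.12,0.5],[0,0,-0.025,0,0,0.12,0.5],[0,0,-0.025,0,0,0.12,0.5],[0,0,-0.025,0,0,0.111,0.5],[0.027,-0.037,0,0,0,0,0.5]]' && python3 -m inch '[[0.027,-0.037,0,0,0,0,0.5],[0.027,-0.037,0,0,0,0,0.5],[0.027,-0.037,0,0,0,0,0.5],[0.027,-0.037,0,0,0,0,0.5],[0.027,-0.037,0,0,0,0,0.5]]' && python3 -m inch '[[0.027,-0.037,0,0,0,0,0.5],[0.027,-0.037,0,0,0,0,0.5],[0.027,-0.037,0,0,0,0,0.5],[0.027,-0.037,0,0,0,0,0.5],[0,0,0,0,0,0,0.5]]'
python3 - <<'E'
from h import *
st();c=cam("wrist");save("wrist","w1")
for l,z in [("tube_a",.018),("band_a",.018),("seat_a",.082),("cap_tip_a",.16),("nut_a",.115),("handle",.086),("carrier",.042),("pointer_tip",.106)]:
    for e in landmark_of(l,"wrist")[:4]: print(l,np.round(e["xy"],1),round(e["score"],2),np.round(at("wrist",e["xy"],z,c),4))
E
```

```text
clock: 2.45
position: [0.3075, -0.5242, 0.3013]
tool_rot: [3.136, -0.001, -0.012]
force: [1.1, -0.1, -0.2]
grip_width: 0.0427
finger_force: 0.0
clock: 2.95
position: [0.4463, -0.3334, 0.2986]
tool_rot: [3.141, -0.0, -0.0]
force: [1.1, -0.1, -0.5]
grip_width: 0.0428
finger_force: 0.0
clock: 3.45
position: [0.5566, -0.1808, 0.298]
tool_rot: [-3.139, -0.001, 0.007]
force: [-1.3, -0.5, -0.4]
grip_width: 0.043
finger_force: 0.0
t 3.45 p [ 0.5566 -0.1808  0.298 ] rot [-3.139e+00 -1.000e-03  7.000e-03] F [-1.3 -0.5 -0.4] w 0.043 ff 0.0 q [ 0.28  0.37 -0.09  1.58  0.03  1.2  -1.38]
tube_a [382.5 191.2] 0.84 [ 0.5004 -0.278   0.018 ]
band_a [376.3 162. ] 0.93 [ 0.5457 -0.2654  0.018 ]
seat_a [ 78.1 192. ] 0.92 [0.5154 0.1375 0.082 ]
seat_a [171.8 152.3] 0.86 [0.5692 0.0062 0.082 ]
seat_a [323. 216.] 0.51 [ 0.4843 -0.1862  0.082 ]
seat_a [108.9 203.7] 0.17 [0.4994 0.1003 0.082 ]
cap_tip_a [  6.9 211.8] 0.58 [0.5172 0.1566 0.16  ]
cap_tip_a [248.8 223.5] 0.58 [ 0.5058 -0.1038  0.16  ]
cap_tip_a [120.  163.8] 0.55 [0.5711 0.0241 0.16  ]
nut_a [112.2 204.6] 0.94 [0.5101 0.073  0.115 ]
nut_a [322.8 215. ] 0.92 [ 0.4988 -0.1854  0.115 ]
nut_a [210.7 162.9] 0.79 [ 0.5632 -0.0532  0.115 ]
handle [199.  245.1] 0.7 [ 0.4409 -0.0148  0.086 ]
carrier [187.2 168.3] 0.56 [0.5393 0.0066 0.042 ]
pointer_tip [174. 153.] 0.38 [ 0.5728 -0.0076  0.106 ]
```

View pics/w1.png

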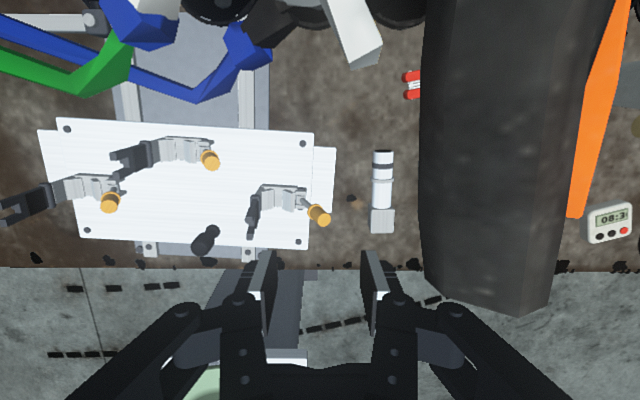

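Run:
```python
from h import *
a=grab_frame("side")[0:270,200:460];b=grab_frame("top")[0:290,190:640]
a=cv2.resize(a,None,fx=1.5,fy=1.5);b=cv2.resize(b,None,fx=.9,fy=.9)
h=max(a.shape[0],b.shape[0]);o=np.zeros((h,a.shape[1]+b.shape[1],3),np.uint8);o[:a.shape[0],:a.shape[1]]=a;o[:b.shape[0],a.shape[1]:]=b
print(o.shape);cv2.imwrite("pics/c2.png",o[:,:,::-1])
```

```text
(405, 795, 3)
```

View pics/c2.png

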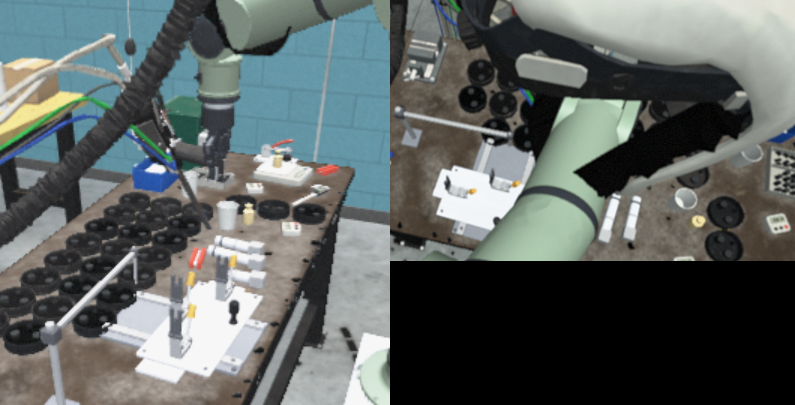

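Run:
```python
from h import *
for t,s in [((411,207),(339,152)),((460,185),(330,135)),((525,128),(285,60))]:
    r1=ray("top",t);r2=ray("side",s);p=tri([r1,r2])
    d=np.cross(r1[1],r2[1]);print(np.round(p,3),"gap",abs(np.dot(r1[0]-r2[0],d/np.linalg.norm(d))).round(3))
for z in (.3,.35,.4): print(z,[np.round(at("wrist",q,z),3).tolist() for q in [(425,290),(545,318),(425,0),(600,0)]], np.round(at("top",(411,207),z),3),np.round(at("side",(339,152),z),3))
```

```text
[ 0.599 -0.276  0.149] gap 0.003
[ 0.687 -0.397  0.162] gap 0.001
[ 0.824 -0.431  0.426] gap 0.164
0.3 [[0.516, -0.257, 0.3], [0.493, -0.34, 0.3], [0.68, -0.238, 0.3], [0.68, -0.323, 0.3]] [ 0.544 -0.252  0.3  ] [0.496 0.018 0.3  ]
0.35 [[0.551, -0.236, 0.35], [0.535, -0.296, 0.35], [0.668, -0.223, 0.35], [0.668, -0.284, 0.35]] [ 0.526 -0.244  0.35 ] [0.461 0.116 0.35 ]
0.4 [[0.586, -0.216, 0.4], [0.576, -0.252, 0.4], [0.656, -0.209, 0.4], [0.656, -0.245, 0.4]] [ 0.508 -0.235  0.4  ] [0.425 0.214 0.4  ]
```

Run:
```python
from h import *
def T(t,w):
    r1=ray("top",t);r2=ray("wrist",w);d=np.cross(r1[1],r2[1]);print(t,w,np.round(tri([r1,r2]),3),"gap",abs(np.dot(r1[0]-r2[0],d/np.linalg.norm(d))).round(3))
T((395,192),(425,290));T((425,217),(545,318));T((425,217),(425,290));T((395,192),(545,318))
im=cv2.imread("pics/top0.png");w=cv2.imread("pics/w1.png")
b=np.zeros((600,800,3),np.uint8)
b[:300,:500]=cv2.resize(im[60:260,320:640],(500,300));n=grab_frame("top")[60:260,320:640,::-1];b[300:,:500]=cv2.resize(n,(500,300))
g=grab_frame("side")[20:180,260:380,::-1];b[:400,500:]=cv2.resize(g,(300,400))
b[400:,500:]=np.clip(cv2.resize(w[0:330,380:640],(300,200)).astype(int)*3,0,255)
b[:300,:500]=np.clip(b[:300,:500].astype(int)*3,0,255);b[300:,:500]=np.clip(b[300:,:500].astype(int)*3,0,255)
cv2.imwrite("pics/c3.png",b)
```

```text
(395, 192) (425, 290) [ 0.555 -0.217  0.358] gap 0.031
(425, 217) (545, 318) [ 0.522 -0.292  0.338] gap 0.027
(425, 217) (425, 290) [ 0.52  -0.27   0.307] gap 0.031
(395, 192) (545, 318) [ 0.558 -0.226  0.389] gap 0.066
```

View pics/c3.png

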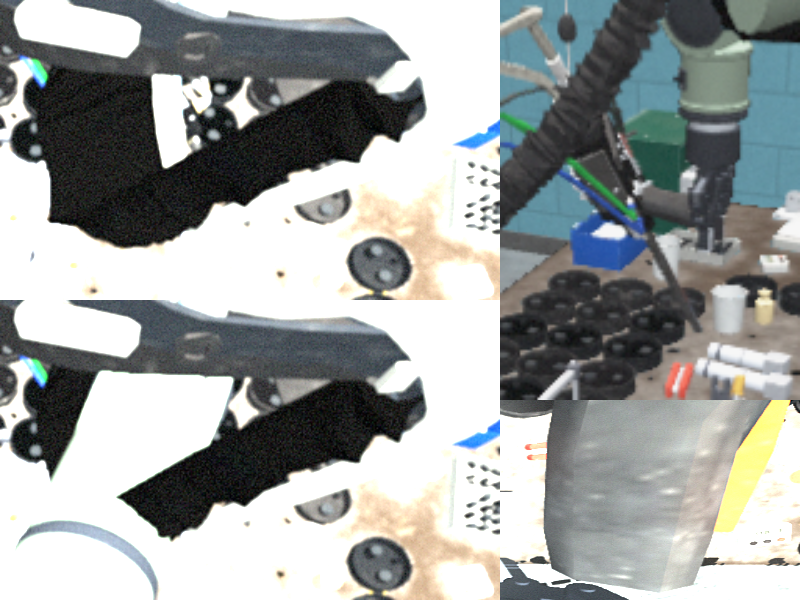

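Run:
```python
from h import *
cw=cam("wrist");print(np.round(cw[2][:3,3],3))
for p in [(.51,-.25,.3),(.5,-.3,.3),(.55,-.25,.35),(.6,-.25,.3),(.6,-.3,.4),(.557,-.181,.298),(.64,-.18,.47)]: print(p,"side",proj("side",p).round(),"top",proj("top",p).round(),"wrist",proj("wrist",p,cw).round())
def T(s,w):
    r1=ray("side",s);r2=ray("wrist",w,cw);d=np.cross(r1[1],r2[1]);print(s,w,np.round(tri([r1,r2]),3),"gap",abs(np.dot(r1[0]-r2[0],d/np.linalg.norm(d))).round(3))
T((336,103),(490,310));T((318,103),(500,0));T((338,151),(580,215));T((338,151),(355,60));T((338,151),(360,60));T((314,110),(240,30))
```

```text
[ 0.638 -0.186  0.474]
(0.51, -0.25, 0.3) side [[360. 122.]] top [[408. 220.]] wrist [[414. 297.]]
(0.5, -0.3, 0.3) side [[366. 118.]] top [[429. 229.]] wrist [[487. 310.]]
(0.55, -0.25, 0.35) side [[350. 108.]] top [[415. 198.]] wrist [[454. 291.]]
(0.6, -0.25, 0.3) side [[338. 119.]] top [[414. 185.]] wrist [[430. 164.]]
(0.6, -0.3, 0.4) side [[343.  90.]] top [[447. 174.]] wrist [[749. 244.]]
(0.557, -0.181, 0.298) side [[342. 128.]] top [[382. 196.]] wrist [[310. 231.]]
(0.64, -0.18, 0.47) side [[321.  78.]] top [[402. 131.]] wrist [[-272. -143.]]
(336, 103) (490, 310) [ 0.587 -0.228  0.386] gap 0.035
(318, 103) (500, 0) [ 0.672 -0.244  0.357] gap 0.012
(338, 151) (580, 215) [ 0.582 -0.361  0.183] gap 0.154
(338, 151) (355, 60) [ 0.63  -0.231  0.172] gap 0.076
(338, 151) (360, 60) [ 0.631 -0.235  0.17 ] gap 0.075
(314, 110) (240, 30) [ 0.658 -0.16   0.359] gap 0.002
```

```bash
cat >> h.py <<'E'
from scipy.spatial.transform import Rotation as Ro
def tool():
    s=telemetry.observe();return np.array(s["position"]),Ro.from_euler("xyz",s["tool_rot"]).as_matrix()
def go(p,p0=None):
    q,R=tool();print("tool shift",np.round(R.T@(np.array(p)-q),4))
def see(labels,n="wrist",k=4):
    c=cam(n);im=grab_frame(n)
    for l,z in labels:
        for e in landmark_of(l,n)[:k]: print(n,l,np.round(e["xy"],1),round(e["score"],2),np.round(at(n,e["xy"],z,c),4))
    return im,c
E
python3 -m inch '[[-0.05,0,0,0,0,0,0],[-0.05,0,0,0,0,0,0],[0,0,0,0,0.133,0,0],[0,0,0,0,0.133,0,0],[0,0,0,0,0.134,0,0]]' && python3 -m inch '[[-0.0125,0.0375,0.03,0,0,0,0],[-0.0125,0.0375,0.03,0,0,0,0],[-0.0125,0.0375,0.03,0,0,0,0],[-0.0125,0.0375,0.03,0,0,0,0],[0,0,0,0,0,0,0]]'
python3 - <<'E'
from h import *
st();im,c=see([("tube_a",.018),("band_a",.018),("hex_keys",0)])
cv2.imwrite("pics/w2.png",im[:,:,::-1])
for e in outline_of("tube_a","wrist")[:4]:
    m=e["region"].astype(np.uint8);ys,xs=np.nonzero(m);pts=np.array([at("wrist",(x,y),.018,c)[:2] for x,y in zip(xs[::5],ys[::5])])
    mu=pts.mean(0);u,s,v=np.linalg.svd(pts-mu,full_matrices=False);d=v[0]*np.sign(v[0][0]);t=(pts-mu)@d
    print("tube",round(e["score"],2),len(xs),"mean",mu.round(4),"yaw",np.arctan2(d[1],d[0]).round(3),"ends",np.round(mu+d*t.min(),4),np.round(mu+d*t.max(),4),"len",np.ptp(t).round(3))
E
```

```text
clock: 4.6
position: [0.4536, -0.1876, 0.2994]
tool_rot: [3.139, -0.407, -0.0]
force: [1.1, 1.2, -0.2]
grip_width: 0.0853
finger_force: 0.0
clock: 5.1
position: [0.4518, -0.3405, 0.1635]
tool_rot: [-3.138, -0.395, -0.007]
force: [-0.4, 0.7, -0.3]
grip_width: 0.0854
finger_force: 0.0
t 5.1 p [ 0.4518 -0.3405  0.1635] rot [-3.138 -0.395 -0.007] F [-0.4  0.7 -0.3] w 0.0854 ff 0.0 q [ 0.74  0.36 -0.05  2.07 -0.55  0.46 -0.42]
wrist tube_a [264.7 187.4] 0.87 [ 0.4985 -0.2804  0.018 ]
wrist tube_a [420.3 135.3] 0.76 [ 0.5558 -0.4528  0.018 ]
wrist tube_a [351.2 162.1] 0.74 [ 0.5261 -0.3758  0.018 ]
wrist tube_a [ 75.5 177. ] 0.63 [ 0.5111 -0.0718  0.018 ]
wrist band_a [254.4 147.7] 0.87 [ 0.5428 -0.2687  0.018 ]
wrist band_a [426.2  78.5] 0.76 [ 0.6205 -0.461   0.018 ]
wrist band_a [365.6  78.8] 0.55 [ 0.6206 -0.393   0.018 ]
wrist hex_keys [320.6  51.3] 0.82 [ 0.6629 -0.3428 -0.    ]
tube 0.96 4820 mean [ 0.5523 -0.3811] yaw -0.137 ends [ 0.4667 -0.3693] [ 0.6493 -0.3944] len 0.184
tube 0.63 4437 mean [ 0.5639 -0.4548] yaw -0.095 ends [ 0.4916 -0.448 ] [ 0.6515 -0.4631] len 0.161
tube 0.56 3620 mean [ 0.4961 -0.2755] yaw 0.031 ends [ 0.4371 -0.2774] [ 0.5663 -0.2733] len 0.129
tube 0.45 26995 mean [ 0.5075 -0.0737] yaw 0.227 ends [ 0.3965 -0.0992] [ 0.6234 -0.047 ] len 0.233
```

View pics/w2.png

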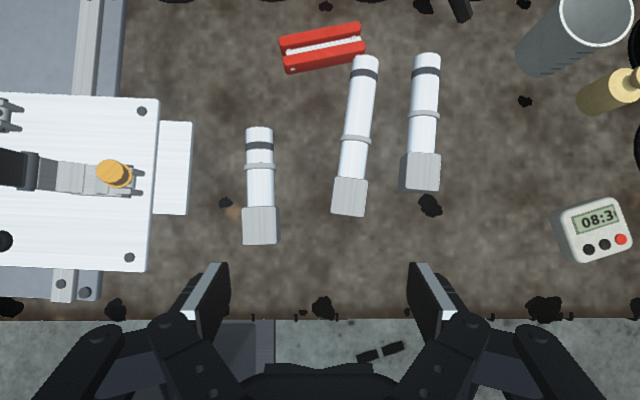

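```bash
python3 -m inch '[[-0.0086,-0.032,0.036,0,0,0,0.35],[-0.0086,-0.032,0.036,0,0,0,0.35],[0,0,0,0,0,0,0.35]]'
python3 - <<'E'
from h import *
st();go((.464,-.277,.006))
im,c=see([("tube_b",.018),("band_b",.018)],k=3)
for e in outline_of("tube_a","wrist")[:3]:
    r=e["rect"];print(np.round(r),round(e["score"],2))
# image head corners at z
for l in [((349,197),(366,62)),((421,172),(427,60)),((260,225),(259,130))]: pass
cv2.imwrite("pics/w3.png",im[:,:,::-1])
E
```

```text
clock: 5.65
position: [0.466, -0.2673, 0.0931]
tool_rot: [-3.138, -0.397, 0.004]
force: [-0.2, -0.9, 0.6]
grip_width: 0.0554
finger_force: 0.0
t 5.65 p [ 0.466  -0.2673  0.0931] rot [-3.138 -0.397  0.004] F [-0.2 -0.9  0.6] w 0.0554 ff 0.0 q [ 0.71  0.44 -0.2   2.22 -0.68  0.19 -0.37]
tool shift [-0.0356  0.01    0.0795]
wrist tube_b [445.5 163. ] 0.79 [ 0.5273 -0.3769  0.018 ]
wrist tube_b [330.5 195.4] 0.77 [ 0.4982 -0.2764  0.018 ]
wrist tube_b [531.7 134.1] 0.64 [ 0.5533 -0.453   0.018 ]
wrist band_b [457.7  60.4] 0.96 [ 0.62   -0.3897  0.018 ]
wrist band_b [542.   56.8] 0.76 [ 0.6236 -0.4648  0.018 ]
[310. 117. 356. 270.] 0.74
[498.  25. 563. 205.] 0.63
[414.  28. 477. 235.] 0.6
```

```bash
python3 -m inch '[[0,0,0,0,-0.125,0,0.35],[0,0,0,0,-0.125,0,0.35],[0,0,0,0,0,0,0.35]]'
python3 - <<'E'
from h import *
st();go((.452,-.277,.05));go((.452,-.277,.011))
im,c=see([("tube_b",.018),("band_b",.018)],k=3)
for e in outline_of("tube_a","wrist")[:4]:
    m=e["region"].astype(np.uint8);ys,xs=np.nonzero(m);pts=np.array([at("wrist",(x,y),.018,c)[:2] for x,y in zip(xs[::5],ys[::5])])
    mu=pts.mean(0);u,s,v=np.linalg.svd(pts-mu,full_matrices=False);d=v[0]*np.sign(v[0][0]);t=(pts-mu)@d
    print("tube",round(e["score"],2),len(xs),"mean",mu.round(4),"yaw",np.arctan2(d[1],d[0]).round(3),"ends",np.round(mu+d*t.min(),4),np.round(mu+d*t.max(),4),"len",np.ptp(t).round(3))
E
```

```text
clock: 6.15
position: [0.4709, -0.2703, 0.0926]
tool_rot: [-3.131, -0.283, 0.006]
force: [-0.0, -0.3, -0.0]
grip_width: 0.0556
finger_force: 0.0
t 6.15 p [ 0.4709 -0.2703  0.0926] rot [-3.131 -0.283  0.006] F [-0.  -0.3 -0. ] w 0.0556 ff 0.0 q [ 0.44  0.46  0.09  2.13 -0.55  0.36 -0.55]
tool shift [-0.03    0.007   0.0355]
tool shift [-0.0409  0.0074  0.073 ]
wrist tube_b [326.7 189.3] 0.95 [ 0.4996 -0.2754  0.018 ]
wrist tube_b [444.8 158.6] 0.85 [ 0.5266 -0.3755  0.018 ]
wrist tube_b [537.2 126.1] 0.69 [ 0.5544 -0.4521  0.018 ]
wrist band_b [324.7 137.8] 0.94 [ 0.5434 -0.2733  0.018 ]
wrist band_b [550.6  46.5] 0.89 [ 0.62   -0.4604  0.018 ]
wrist band_b [465.5  44.6] 0.58 [ 0.6213 -0.39    0.018 ]
tube 0.94 5787 mean [ 0.4965 -0.2762] yaw 0.038 ends [ 0.4334 -0.2786] [ 0.5653 -0.2736] len 0.132
tube 0.7 9520 mean [ 0.5646 -0.4556] yaw -0.091 ends [ 0.4927 -0.449 ] [ 0.6516 -0.4634] len 0.16
tube 0.56 9116 mean [ 0.5517 -0.3813] yaw -0.129 ends [ 0.466  -0.3702] [ 0.6489 -0.3939] len 0.184
```

```bash
python3 -m inch '[[0,0,0,0,-0.13,0,0.35],[0,0,0,0,0,-0.03,0.35],[-0.013,0.004,0.02,0,0,0,0.35],[-0.013,0.004,0.02,0,0,0,0.35],[0,0,0,0,0,0,0.35]]'
python3 - <<'E'
from h import *
st();go((.4515,-.2775,.011))
E
```

```text
clock: 6.85
position: [0.4481, -0.2778, 0.0434]
tool_rot: [-3.126, -0.189, 0.031]
force: [0.5, 1.4, 0.1]
grip_width: 0.0557
finger_force: 0.0
t 6.85 p [ 0.4481 -0.2778  0.0434] rot [-3.126 -0.189  0.031] F [0.5 1.4 0.1] w 0.0557 ff 0.0 q [ 0.43  0.56  0.12  2.11 -0.52  0.36 -0.54]
tool shift [-0.0028  0.0003  0.0325]
```

```bash
python3 -m inch '[[-0.001,0,0.016,0,0,0,0.35],[-0.001,0,0.016,0,0,0,0.35],[0,0,0,0,0,0,0.35]]' && python3 -m inch '[[0,0,0,0,0,0,0.7],[0,0,0,0,0,0,0.7],[0,0,0,0,0,0,0.7],[0,0,0,0,0,0,0.7]]' 60
python3 - <<'E'
from h import *
st()
E
```

```text
clock: 7.15
position: [0.4546, -0.2769, 0.0131]
tool_rot: [-3.127, -0.19, 0.032]
force: [0.5, 0.1, 0.1]
grip_width: 0.055
finger_force: 0.0
clock: 7.55
position: [0.4553, -0.277, 0.0141]
tool_rot: [-3.129, -0.191, 0.034]
force: [0.7, 0.0, 0.4]
grip_width: 0.0257
finger_force: 0.0
t 7.55 p [ 0.4553 -0.277   0.0141] rot [-3.129 -0.191  0.034] F [0.7 0.  0.4] w 0.0257 ff 0.0 q [ 0.45  0.62  0.07  2.11 -0.54  0.3  -0.51]
```

Run:
```python
from h import *
im=save("wrist","w4");c=cam("wrist")
for e in landmark_of("tube_b","wrist")[:4]: print(e["xy"],round(e["score"],2),at("wrist",e["xy"],.018,c).round(4))
```

```text
[499.9, 124.0] 0.72 [ 0.5271 -0.3778  0.018 ]
[320.4, 168.5] 0.69 [ 0.4978 -0.2757  0.018 ]
```

View pics/w4.png

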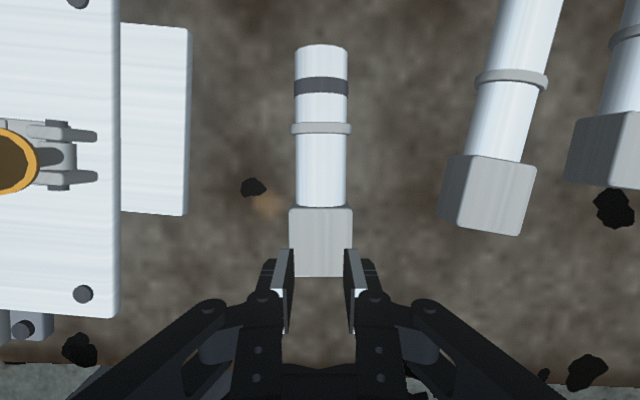

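Run:
```python
from h import *
c=cam("wrist")
for q in [(289,277),(352,277),(289,208),(352,208)]: print(q,at("wrist",q,.036,c).round(4))
p,R=tool();print("TCP",proj("wrist",p,c),"tip20back",proj("wrist",p-R[:,2]*.02,c), [proj("wrist",p+R@np.array(o),c).round().tolist() for o in ([.011,.0128,-.01],[-.011,.0128,-.01],[.011,.0128,0])])
```

```text
(289, 277) [ 0.4373 -0.2604  0.036 ]
(352, 277) [ 0.4388 -0.2957  0.036 ]
(289, 208) [ 0.4765 -0.2595  0.036 ]
(352, 208) [ 0.4778 -0.2936  0.036 ]
TCP [[319.87701023 236.87310123]] tip20back [[320.06291169 252.38317331]] [[[342.0, 227.0]], [[341.0, 261.0]], [[341.0, 221.0]]]
```

Run:
```python
from h import *
c=cam("wrist");p,R=tool()
for x in (.011,-.011):
  for s in (0,.01,.02,.03,.04,.06): print(x,s,proj("wrist",[p+R@np.array([x,y,-s]) for y in (-.0128,.0128)],c).round(0).tolist())
im=grab_frame("wrist")[190:350,240:400];cv2.imwrite("pics/w5.png",cv2.resize(im,(640,640),interpolation=cv2.INTER_CUBIC)[:,:,::-1])
```

```text
0.011 0 [[299.0, 221.0], [341.0, 221.0]]
0.011 0.01 [[298.0, 227.0], [342.0, 227.0]]
0.011 0.02 [[297.0, 235.0], [343.0, 235.0]]
0.011 0.03 [[296.0, 243.0], [345.0, 243.0]]
0.011 0.04 [[294.0, 252.0], [347.0, 252.0]]
0.011 0.06 [[291.0, 275.0], [351.0, 275.0]]
-0.011 0 [[300.0, 253.0], [340.0, 253.0]]
-0.011 0.01 [[299.0, 261.0], [341.0, 261.0]]
-0.011 0.02 [[298.0, 269.0], [342.0, 270.0]]
-0.011 0.03 [[297.0, 279.0], [344.0, 279.0]]
-0.011 0.04 [[295.0, 290.0], [345.0, 290.0]]
-0.011 0.06 [[292.0, 317.0], [349.0, 317.0]]
```

View pics/w5.png

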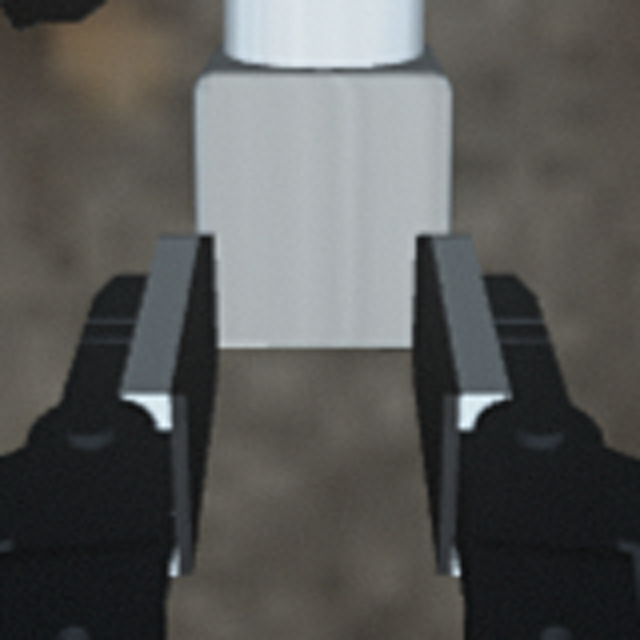

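```bash
python3 -m inch '[[0,0,0,0,0,0,0.35],[0,0,0,0,0,0,0.35],[0,0,0,0,0,0,0.35]]' && python3 -m inch '[[0,0,0.005,0,0,0,0.35],[0,0,0.005,0,0,0,0.35],[0,0,0,0,0,0,0.35]]' && python3 -m inch '[[0,0,0,0,0,0,0.7],[0,0,0,0,0,0,0.7],[0,0,0,0,0,0,0.7],[0,0,0,0,0,0,0.7]]' 60
python3 - <<'E'
from h import *
st()
im=grab_frame("wrist")[190:350,240:400];cv2.imwrite("pics/w6.png",cv2.resize(im,(400,400),interpolation=cv2.INTER_CUBIC)[:,:,::-1])
E
```

```text
clock: 8.0
position: [0.455, -0.277, 0.0135]
tool_rot: [-3.129, -0.19, 0.033]
force: [-0.3, -0.0, 0.0]
grip_width: 0.0553
finger_force: 0.0
clock: 8.3
position: [0.4568, -0.2765, 0.0029]
tool_rot: [-3.128, -0.189, 0.033]
force: [-0.1, -0.2, 0.1]
grip_width: 0.0553
finger_force: 0.0
clock: 8.7
position: [0.4575, -0.2783, 0.0046]
tool_rot: [-3.131, -0.192, 0.033]
force: [-2.0, -4.5, 10.8]
grip_width: 0.0258
finger_force: 9.0
t 8.7 p [ 0.4575 -0.2783  0.0046] rot [-3.131 -0.192  0.033] F [-2.  -4.5 10.8] w 0.0258 ff 9.0 q [ 0.46  0.64  0.06  2.11 -0.55  0.27 -0.51]
```

```bash
python3 -m inch '[[0,0,-0.003,0,0,0,0.35],[0,0,0,0,0,0,0.35],[0,0,0,0,0,0,0.35]]' && python3 -m inch '[[-0.002,0,0.012,0,0,0,0.35],[-0.002,0,0.012,0,0,0,0.35],[0,0,0,0,0,0,0.35]]'
python3 - <<'E'
from h import *
st()
im=grab_frame("wrist")[150:390,200:440];cv2.imwrite("pics/w6.png",cv2.resize(im,(600,600),interpolation=cv2.INTER_CUBIC)[:,:,::-1])
E
```

```text
clock: 9.05
position: [0.4564, -0.2767, 0.0067]
tool_rot: [-3.129, -0.19, 0.034]
force: [-0.6, 0.5, -0.1]
grip_width: 0.0551
finger_force: 0.0
clock: 9.35
position: [0.456, -0.2758, -0.0198]
tool_rot: [-3.127, -0.188, 0.033]
force: [-0.5, -0.3, 0.2]
grip_width: 0.0553
finger_force: 0.0
t 9.35 p [ 0.456  -0.2758 -0.0198] rot [-3.127 -0.188  0.033] F [-0.5 -0.3  0.2] w 0.0553 ff 0.0 q [ 0.49  0.69  0.02  2.11 -0.57  0.22 -0.48]
```

View pics/w6.png

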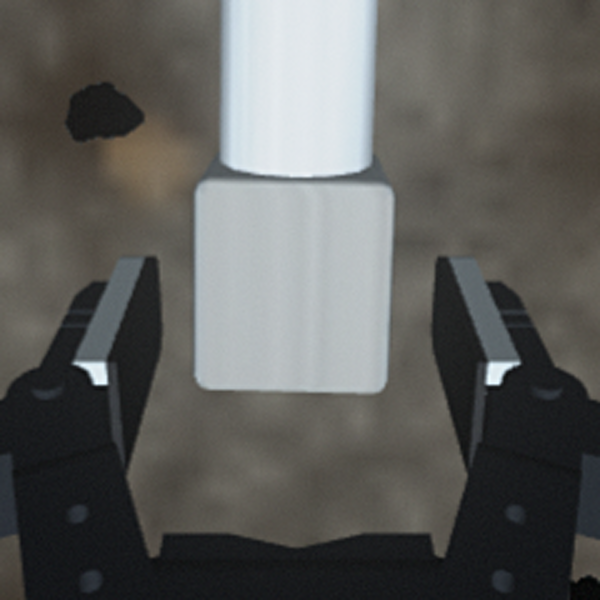

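```bash
python3 -m inch '[[0,0,0,0,0,0,1],[0,0,0,0,0,0,1],[0,0,0,0,0,0,1],[0,0,0,0,0,0,1]]' 80 && python3 -m inch '[[0.004,0,-0.02,0,0,0,1],[0.005,0,-0.025,0,0,0,1],[0.005,0,-0.025,0,0,0,1],[0.005,0,-0.025,0,0,0,1],[0,0,0,0,0,0,1]]'
python3 - <<'E'
from h import *
st()
im,c=see([("tube_b",.11),("band_b",.11)],k=1);im=im[150:390,200:440];cv2.imwrite("pics/w7.png",cv2.resize(im,(400,400),interpolation=cv2.INTER_CUBIC)[:,:,::-1])
E
```

```text
clock: 9.8
position: [0.4571, -0.2767, -0.0173]
tool_rot: [-3.129, -0.19, 0.034]
force: [-1.9, -0.2, 4.3]
grip_width: 0.0342
finger_force: 80.1
clock: 10.3
position: [0.4592, -0.2784, 0.0822]
tool_rot: [-3.131, -0.194, 0.034]
force: [-0.0, 0.2, -1.2]
grip_width: 0.0347
finger_force: 79.9
t 10.3 p [ 0.4592 -0.2784  0.0822] rot [-3.131 -0.194  0.034] F [-0.   0.2 -1.2] w 0.0347 ff 79.9 q [ 0.35  0.5   0.2   2.08 -0.49  0.46 -0.59]
wrist tube_b [446.9 139.5] 0.86 [ 0.5195 -0.3406  0.11  ]
wrist band_b [314.9  78.3] 0.94 [ 0.5468 -0.2728  0.11  ]
```

```bash
python3 -m inch '[[0.0085,0,-0.0431,0,0,0,1],[0.0085,0,-0.0431,0,0,0,1],[0.0125,-0.0475,0.002,0,0,0,1],[0.0125,-0.0475,0.002,0,0,0,1],[0.0125,-0.0475,0.002,0,0,0,1]]' && python3 -m inch '[[0.0125,-0.0475,0.002,0,0,0,1],[0.0125,-0.0475,0.002,0,0,0,1],[0.0125,-0.0475,0.002,0,0,0,1],[0,0,0,0,0,0.034,1],[0,0,0,0,0,0,1]]'
python3 - <<'E'
from h import *
st()
im,c=see([("seat_b",.082),("nut_b",.115),("cap_tip_b",.16),("handle",.086),("tube_b",.2),("band_b",.2)],k=3);cv2.imwrite("pics/w7.png",im[:,:,::-1])
E
```

```text
clock: 10.95
position: [0.4908, -0.1334, 0.1694]
tool_rot: [-3.128, -0.189, 0.033]
force: [1.2, 0.0, -1.3]
grip_width: 0.0341
finger_force: 80.3
clock: 11.45
position: [0.5234, 0.0098, 0.172]
tool_rot: [-3.123, -0.188, 0.001]
force: [-0.5, -0.7, -1.2]
grip_width: 0.0343
finger_force: 80.3
t 11.45 p [0.5234 0.0098 0.172 ] rot [-3.123e+00 -1.880e-01  1.000e-03] F [-0.5 -0.7 -1.2] w 0.0343 ff 80.3 q [-0.43  0.32  0.36  2.08 -0.21  0.59 -1.5 ]
wrist seat_b [185.8 218.3] 0.72 [0.5158 0.1342 0.082 ]
wrist seat_b [466.5 235.7] 0.57 [ 0.5019 -0.1226  0.082 ]
wrist nut_b [243.  231.2] 0.94 [0.5123 0.073  0.115 ]
wrist nut_b [404.7 169.2] 0.81 [ 0.5633 -0.0555  0.115 ]
wrist nut_b [566.3 251.9] 0.71 [ 0.4979 -0.1874  0.115 ]
wrist cap_tip_b [494.1 265. ] 0.61 [ 0.5022 -0.1057  0.16  ]
wrist handle [350.1 295.7] 0.72 [ 0.4446 -0.0176  0.086 ]
wrist tube_b [405.2 164.3] 0.69 [ 0.5693 -0.0338  0.2   ]
wrist tube_b [318.4 173.6] 0.66 [0.5643 0.0105 0.2   ]
wrist band_b [316.8  75.6] 0.74 [0.6124 0.0115 0.2   ]
```

View pics/w7.png

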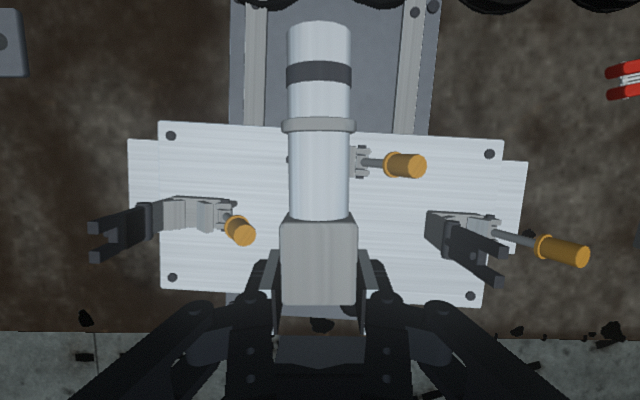

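Run:
```python
from h import *
c=cam("wrist")
H=[at("wrist",q,.042,c) for q in [(171,136),(489,154),(172,277),(470,296)]]
print(np.round(H,4).tolist(),"ctr",np.mean(H,0).round(4))
print("yaw back",np.arctan2(-(H[0]-H[1])[0],(H[0]-H[1])[1]),"front",np.arctan2(-(H[2]-H[3])[0],(H[2]-H[3])[1]),"sides",[np.arctan2((H[i]-H[i+2])[1],(H[i]-H[i+2])[0]) for i in (0,1)])
E=[at("wrist",q,.042,c) for q in [(160,121),(503,140),(160,290),(484,308)]];print(np.round(E,4).tolist(),np.mean(E,0))
# side camera seats / nuts as a second view
see([("seat_b",.082),("nut_b",.113)],"side",4);see([("seat_b",.082),("nut_b",.113),("handle",.086)],"top",4)
```

```text
[[0.5935, 0.161, 0.042], [0.5759, -0.1603, 0.042], [0.4434, 0.1697, 0.042], [0.4251, -0.1519, 0.042]] ctr [0.5095 0.0046 0.042 ]
yaw back -0.05461397299322674 front -0.05697563963313161 sides [np.float64(-0.057667080922785496), np.float64(-0.056033864780143376)]
[[0.6083, 0.1712, 0.042], [0.5897, -0.1731, 0.042], [0.4285, 0.1838, 0.042], [0.4116, -0.1678, 0.042]] [0.5095211  0.00355897 0.042     ]
side seat_b [316.5 223.2] 0.89 [0.53  0.13  0.082]
side seat_b [349.1 187.7] 0.84 [ 0.5046 -0.1295  0.082 ]
side seat_b [319.  198.8] 0.76 [ 0.5808 -0.0135  0.082 ]
side seat_b [297.2 306.8] 0.33 [0.4335 0.485  0.082 ]
side nut_b [325.6 185.6] 0.61 [ 0.5742 -0.0618  0.113 ]
side nut_b [354.8 174.3] 0.6 [ 0.5012 -0.1843  0.113 ]
side nut_b [327.8 205.8] 0.58 [0.5166 0.0616 0.113 ]
top seat_b [348.9 233.1] 0.86 [ 0.5029 -0.1253  0.082 ]
top seat_b [306.5 203.1] 0.61 [0.5637 0.0157 0.082 ]
top nut_b [333.9 203.4] 0.45 [ 0.5712 -0.0649  0.113 ]
top handle [307.1 243.9] 0.92 [ 0.444  -0.0155  0.086 ]
```

```bash
python3 -m inch '[[0,0,0,0,0,0.057,1],[-0.006,0.002,0.033,0,0,0,1],[-0.006,0.002,0.033,0,0,0,1],[0,0,0,0,0,0,1]]'
python3 - <<'E'
from h import *
st();go((.5238,.0053,.047))
im,c=see([("seat_b",.082),("nut_b",.118),("cap_tip_b",.16),("tube_b",.135),("band_b",.135)],k=3);cv2.imwrite("pics/w8.png",im[:,:,::-1])
E
```

```text
clock: 12.55
position: [0.5222, 0.0064, 0.1029]
tool_rot: [-3.113, -0.183, -0.059]
force: [-0.1, -0.5, 0.5]
grip_width: 0.0346
finger_force: 80.3
t 12.55 p [0.5222 0.0064 0.1029] rot [-3.113 -0.183 -0.059] F [-0.1 -0.5  0.5] w 0.0346 ff 80.3 q [-0.36  0.44  0.3   2.14 -0.31  0.42 -1.46]
tool shift [-0.0085  0.0026  0.0552]
wrist seat_b [513.9 250. ] 0.87 [ 0.5013 -0.1246  0.082 ]
wrist seat_b [136.8 246.4] 0.68 [0.5154 0.1368 0.082 ]
wrist nut_b [429.6 161.6] 0.73 [ 0.5657 -0.0562  0.118 ]
wrist nut_b [206.3 264.4] 0.67 [0.5126 0.0733 0.118 ]
wrist cap_tip_b [268.  163.3] 0.74 [0.5702 0.0245 0.16  ]
wrist cap_tip_b [578.1 303.2] 0.73 [ 0.5027 -0.1066  0.16  ]
wrist tube_b [320.4 173.9] 0.65 [0.5631 0.0033 0.135 ]
wrist tube_b [512.7 250.7] 0.57 [ 0.5191 -0.0925  0.135 ]
wrist band_b [319.   77.8] 0.89 [0.609  0.0016 0.135 ]
```

View pics/w8.png

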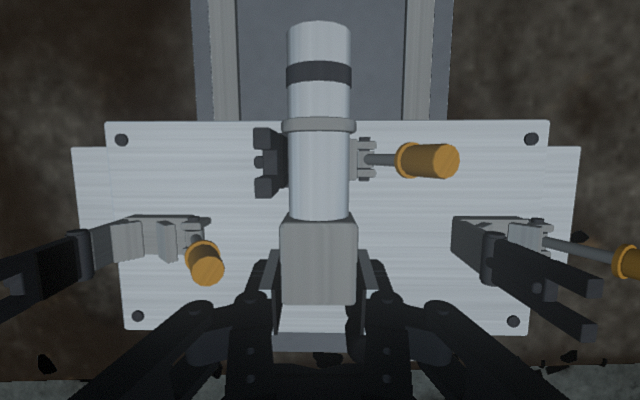

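```bash
python3 -m inch '[[-0.0024,0,0.0165,0,0,0,1],[-0.0024,0,0.0165,0,0,0,1],[-0.002,0,0.0165,0,0,0,1],[0,0,0,0,0,0,1]]' && python3 -m inch '[[0,0,0.003,0,0,0,1],[0,0,0,0,0,0,1]]' && python3 -m inch '[[0,0,0.003,0,0,0,1],[0,0,0,0,0,0,1]]'
```

```text
clock: 13.25
position: [0.5266, 0.0082, 0.0554]
tool_rot: [-3.111, -0.187, -0.059]
force: [0.7, 0.7, -1.3]
grip_width: 0.0347
finger_force: 80.3
clock: 13.45
position: [0.528, 0.0081, 0.0539]
tool_rot: [-3.111, -0.189, -0.059]
force: [-0.2, -0.5, -0.4]
grip_width: 0.0345
finger_force: 80.3
clock: 13.65
position: [0.5283, 0.0082, 0.0504]
tool_rot: [-3.111, -0.189, -0.059]
force: [0.2, 0.1, -0.7]
grip_width: 0.0346
finger_force: 80.3
```

```bash
python3 -m inch '[[-0.003,0.002,0.002,0,0,0,1],[0,0,0,0,0,0,1]]' && python3 -m inch '[[0,0,0.002,0,0,0,1],[0,0,0,0,0,0,1]]' && python3 -m inch '[[0,0,0.002,0,0,0,1],[0,0,0,0,0,0,1]]'
```

```text
clock: 13.85
position: [0.5249, 0.006, 0.0473]
tool_rot: [-3.111, -0.188, -0.059]
force: [-0.5, 0.3, -1.3]
grip_width: 0.0345
finger_force: 80.4
clock: 14.05
position: [0.5259, 0.0061, 0.0459]
tool_rot: [-3.111, -0.189, -0.06]
force: [-6.9, -1.6, 15.5]
grip_width: 0.0347
finger_force: 82.6
clock: 14.25
position: [0.5267, 0.0061, 0.0442]
tool_rot: [-3.111, -0.19, -0.06]
force: [-6.8, -1.9, 19.9]
grip_width: 0.0346
finger_force: 83.7
```

```bash
python3 -m inch '[[0,0,0,0,0,0,0.45],[0,0,0,0,0,0,0.35],[0,0,0,0,0,0,0.35]]' && python3 -m inch '[[0.004,0,-0.03,0,0,0,0.35],[0.006,0,-0.035,0,0,0,0.35],[0.006,0,-0.035,0,0,0,0.35],[0,0,0,0,0,0,0.35]]'
python3 - <<'E'
from h import *
st()
im,c=see([("tube_b",.082),("band_b",.082),("nut_b",.119),("cap_tip_b",.16)],k=3)
for e in outline_of("tube_b","wrist")[:2]:
    m=e["region"].astype(np.uint8);ys,xs=np.nonzero(m);pts=np.array([at("wrist",(x,y),.082,c)[:2] for x,y in zip(xs[::5],ys[::5])])
    mu=pts.mean(0);u,s,v=np.linalg.svd(pts-mu,full_matrices=False);d=v[0]*np.sign(v[0][0]);t=(pts-mu)@d
    print("tube",round(e["score"],2),len(xs),"yaw",np.arctan2(d[1],d[0]).round(3),"ends",np.round(mu+d*t.min(),4),np.round(mu+d*t.max(),4),"len",np.ptp(t).round(3))
see([("tube_b",.082)],"side",3)
E
```

```text
clock: 14.55
position: [0.5265, 0.0061, 0.0437]
tool_rot: [-3.111, -0.189, -0.06]
force: [0.9, -3.3, 1.5]
grip_width: 0.0556
finger_force: 1.9
clock: 14.95
position: [0.5248, 0.0037, 0.1486]
tool_rot: [-3.11, -0.193, -0.06]
force: [1.0, 0.1, -1.8]
grip_width: 0.0559
finger_force: 0.0
t 14.95 p [0.5248 0.0037 0.1486] rot [-3.11  -0.193 -0.06 ] F [ 1.   0.1 -1.8] w 0.0559 ff 0.0 q [-0.42  0.36  0.37  2.1  -0.27  0.52 -1.49]
wrist tube_b [320.1 163.2] 0.63 [0.5691 0.003  0.082 ]
wrist band_b [316.6 104.8] 0.63 [0.6152 0.0034 0.082 ]
wrist band_b [318.8 164.7] 0.36 [0.5679 0.0041 0.082 ]
wrist band_b [402.7 161.4] 0.26 [ 0.567  -0.0637  0.082 ]
wrist nut_b [225.  246.6] 0.97 [0.5129 0.0745 0.119 ]
wrist nut_b [400.8 163.5] 0.64 [ 0.5666 -0.0537  0.119 ]
wrist nut_b [589.9 246. ] 0.63 [ 0.5021 -0.1841  0.119 ]
wrist cap_tip_b [277.3 162.8] 0.87 [0.5719 0.0252 0.16  ]
wrist cap_tip_b [ 62.5 261.7] 0.72 [0.5193 0.16   0.16  ]
wrist cap_tip_b [510.3 269.9] 0.61 [ 0.5031 -0.1063  0.16  ]
tube 0.75 6605 yaw -0.054 ends [0.5039 0.0071] [ 6.362e-01 -1.000e-04] len 0.133
side tube_b [359.7 174.1] 0.76 [ 0.5    -0.2471  0.082 ]
side tube_b [318.6 204.7] 0.64 [0.5669 0.0233 0.082 ]
side tube_b [362.9 162.3] 0.61 [ 0.5191 -0.3515  0.082 ]
```

```bash
python3 -m inch '[[0,0,-0.01,0,0,0,1],[0,-0.027,0,0,0,0,1],[0,-0.027,0,0,0,0,1],[0.049,0,0.0095,0,0,0,1],[0,0,0,0,0,0,1]]' 60
python3 - <<'E'
from h import *
st();go((.577,.057,.118))
E
```

```text
clock: 15.85
position: [0.578, 0.0559, 0.1568]
tool_rot: [-3.112, -0.191, -0.057]
force: [-1.4, -0.6, -0.1]
grip_width: 0.0
finger_force: 0.0
t 15.85 p [0.578  0.0559 0.1568] rot [-3.112 -0.191 -0.057] F [-1.4 -0.6 -0.1] w 0.0 ff 0.0 q [-0.5   0.43  0.38  1.96 -0.25  0.6  -1.59]
tool shift [-0.0084  0.0001  0.0379]
```

```bash
python3 -m inch '[[-0.0084,0,0.0379,0,0,0,1],[0,0.012,0,0,0,0,1],[0,0.012,0.0022,0,0,0,1],[0,0.012,0.0022,0,0,0,1],[0,0,0,0,0,0,1]]' && python3 -m inch '[[-0.0015,0.009,0.0075,0,0,0,1],[-0.0015,0.009,0.0075,0,0,0,1],[-0.002,0.004,0.0108,0,0,0,1],[-0.002,0.004,0.0108,0,0,0,1],[0,0,0,0,0,0,1]]'
python3 - <<'E'
from h import *
st()
E
```

```text
clock: 16.35
position: [0.5716, 0.0174, 0.1131]
tool_rot: [-3.112, -0.188, -0.062]
force: [0.7, 1.0, -0.1]
grip_width: 0.0
finger_force: 0.0
clock: 16.85
position: [0.5726, -0.0052, 0.0746]
tool_rot: [-3.11, -0.192, -0.06]
force: [-1.3, 0.4, 28.7]
grip_width: 0.0
finger_force: 13.9
t 16.85 p [ 0.5726 -0.0052  0.0746] rot [-3.11  -0.192 -0.06 ] F [-1.3  0.4 28.7] w 0.0 ff 13.9 q [-0.28  0.54  0.25  2.04 -0.35  0.4  -1.4 ]
```

```bash
python3 -m inch '[[0.006,0,-0.031,0,0,0,1],[0.006,0,-0.031,0,0,0,1],[0,0,0,0,-0.145,0,1],[0,0.045,0,0,0,0,1],[0,0.045,0,0,0,0,1]]' && python3 -m inch '[[0,0,0,0,0,0,1]]'
python3 - <<'E'
from h import *
st();go((.568,-.096,.083))
see([("cap_tip_b",.103),("nut_b",.119),("tube_b",.082)],k=3)
E
```

```text
clock: 17.35
position: [0.566, -0.0966, 0.1331]
tool_rot: [-3.111, -0.047, -0.052]
force: [1.0, 0.2, 0.2]
grip_width: -0.0003
finger_force: 0.0
clock: 17.45
position: [0.5644, -0.1031, 0.1332]
tool_rot: [-3.114, -0.047, -0.062]
force: [-0.1, -0.1, 0.1]
grip_width: -0.0001
finger_force: 0.0
t 17.45 p [ 0.5644 -0.1031  0.1332] rot [-3.114 -0.047 -0.062] F [-0.1 -0.1  0.1] w -0.0001 ff 0.0 q [-0.15  0.52  0.34  1.86 -0.29  0.76 -1.28]
tool shift [ 0.0008 -0.006   0.0505]
wrist cap_tip_b [328.5 347.6] 0.65 [ 0.4543 -0.1029  0.103 ]
wrist cap_tip_b [223.7 217.2] 0.56 [ 0.5701 -0.0333  0.103 ]
wrist nut_b [435.8 302.5] 0.75 [ 0.5042 -0.1815  0.119 ]
wrist nut_b [ 81.1 297.6] 0.74 [0.5191 0.0745 0.119 ]
wrist nut_b [328.7 349.9] 0.72 [ 0.4664 -0.1036  0.119 ]
wrist tube_b [602.6 212.8] 0.89 [ 0.552  -0.3166  0.082 ]
wrist tube_b [147.   28.4] 0.52 [0.6996 0.0069 0.082 ]
wrist tube_b [186.1 210.4] 0.36 [0.5703 0.0035 0.082 ]
```

```bash
python3 -m inch '[[0.002,0,0.025,0,0,0,1],[0.002,0,0.025,0,0,0,1],[0,-0.01,0,0,0,0,1],[0,-0.012,0,0,0,0,1],[0,-0.012,0,0,0,0,1]]' && python3 -m inch '[[0,-0.008,0,0,0,0,1],[0,-0.004,0,0,0,0,1],[0,0,0,0,0,0,1]]'
```

```text
clock: 18.15
position: [0.5745, -0.0598, 0.0866]
tool_rot: [-3.111, -0.049, -0.054]
force: [0.0, -0.9, 0.6]
grip_width: -0.0001
finger_force: 0.5
clock: 18.45
position: [0.575, -0.0489, 0.0866]
tool_rot: [-3.112, -0.05, -0.054]
force: [0.2, -1.5, -0.4]
grip_width: 0.0
finger_force: 0.0
```

```bash
python3 -m inch '[[-0.004,-0.004,0,0,0,0,1],[0,0,0,0,0,0,1]]' && python3 -m inch '[[0,-0.003,0,0,0,0,1],[0,0,0,0,0,0,1]]'
python3 - <<'E'
from h import *
st();see([("cap_tip_b",.103),("nut_b",.126)],k=4);see([("nut_b",.126)],"side",4)
E
```

```text
clock: 18.65
position: [0.5713, -0.0456, 0.0864]
tool_rot: [-3.112, -0.05, -0.055]
force: [1.9, -5.3, 1.2]
grip_width: -0.0001
finger_force: 2.2
clock: 18.85
position: [0.5714, -0.043, 0.0864]
tool_rot: [-3.113, -0.05, -0.056]
force: [2.2, -5.8, 1.1]
grip_width: -0.0
finger_force: 2.9
t 18.85 p [ 0.5714 -0.043   0.0864] rot [-3.113 -0.05  -0.056] F [ 2.2 -5.8  1.1] w -0.0 ff 2.9 q [-0.23  0.59  0.31  1.89 -0.32  0.66 -1.35]
wrist cap_tip_b [288.8 247. ] 0.65 [ 0.5727 -0.0255  0.103 ]
wrist nut_b [111.2 353.4] 0.91 [0.5227 0.0754 0.126 ]
wrist nut_b [563.9 362.4] 0.8 [ 0.5102 -0.1715  0.126 ]
wrist nut_b [275.6 269.5] 0.79 [ 0.5711 -0.0215  0.126 ]
side nut_b [327.4 206.4] 0.59 [0.5093 0.0839 0.126 ]
side nut_b [357.8 176.5] 0.59 [ 0.4783 -0.1495  0.126 ]
side nut_b [321.5 192. ] 0.55 [0.5628 0.0056 0.126 ]
side nut_b [289.9 187.1] 0.44 [0.6818 0.0167 0.126 ]
```

```bash
python3 -m inch '[[0,-0.003,0,0,0,0,1],[0,0,0,0,0,0,1]]' && python3 -m inch '[[0,-0.003,0,0,0,0,1],[0,0,0,0,0,0,1]]' && python3 -m inch '[[0,-0.003,0,0,0,0,1],[0,0,0,0,0,0,1]]'
```

```text
clock: 19.3
position: [0.5715, -0.04, 0.0864]
tool_rot: [-3.113, -0.05, -0.056]
force: [2.7, -6.1, 1.2]
grip_width: -0.0002
finger_force: 3.1
clock: 19.5
position: [0.5717, -0.037, 0.0865]
tool_rot: [-3.113, -0.05, -0.056]
force: [2.3, -6.6, 0.2]
grip_width: 0.0
finger_force: 3.1
clock: 19.7
position: [0.5718, -0.034, 0.0865]
tool_rot: [-3.113, -0.05, -0.056]
force: [2.0, -6.9, -0.1]
grip_width: 0.0002
finger_force: 3.1
```

```bash
python3 -m inch '[[0,-0.003,0,0,0,0,1],[0,0,0,0,0,0,1]]' | grep -E "position|force"
python3 - <<'E'
from h import *
st();see([("cap_tip_b",.103),("nut_b",.126),("tube_b",.082)],k=4)
c=cam("wrist")
for e in outline_of("nut_b","wrist")[:4]: print(np.round(e["rect"]),round(e["score"],2),e["region"].sum())
M=np.array([.569,.003]);u=np.array([.998,-.056]);v=np.array([.056,.998])
for L in (0,.2,.4,.5,.62):
    q=[]
    for r in (.051,.068,.081): 
        b=M+v*(-.031-r*np.sin(L));q.append([b[0],b[1],.082-.024+r*np.cos(L)])
    print(L,proj("wrist",q,c).round().tolist())
p,R=tool();print("fingertip",proj("wrist",[p-R[:,2]*.032+R[:,1]*y for y in(-.0145,0,.0145)],c).round().tolist())
print("cap end closed",proj("wrist",[[*(M+v*-.042),.1065]],c).round())
E
```

```text
position: [0.572, -0.031, 0.0866]
force: [2.9, -7.3, -1.9]
finger_force: 3.1
t 19.9 p [ 0.572  -0.031   0.0866] rot [-3.113 -0.05  -0.056] F [ 2.9 -7.3 -1.9] w -0.0001 ff 3.1 q [-0.26  0.59  0.31  1.9  -0.32  0.66 -1.37]
wrist cap_tip_b [289.6 250.4] 0.94 [ 0.5711 -0.0139  0.103 ]
wrist nut_b [563.5 361.1] 0.82 [ 0.5114 -0.1594  0.126 ]
wrist nut_b [272.3 269.8] 0.66 [ 0.5715 -0.0079  0.126 ]
wrist nut_b [110.5 353.9] 0.59 [0.5228 0.0879 0.126 ]
wrist tube_b [239.4 237.5] 0.66 [0.5716 0.021  0.082 ]
[253. 217. 303. 297.] 0.78 2072
[467. 296. 596. 399.] 0.73 3488
[ 90. 289. 138. 381.] 0.65 2508
[224.   0. 249.  16.] 0.45 291
0 [[314.0, 260.0], [312.0, 276.0], [311.0, 290.0]]
0.2 [[332.0, 260.0], [339.0, 275.0], [346.0, 289.0]]
0.4 [[349.0, 258.0], [364.0, 271.0], [377.0, 284.0]]
0.5 [[357.0, 256.0], [375.0, 269.0], [391.0, 280.0]]
0.62 [[365.0, 254.0], [387.0, 265.0], [405.0, 275.0]]
fingertip [[293.0, 263.0], [320.0, 263.0], [348.0, 263.0]]
cap end closed [[334. 259.]]
```

```bash
python3 -m inch '[[0,0.014,0,0,0,0,1],[0,0,-0.04,0,0,0,1],[0,0,-0.035,0,0,0,1],[0,0,0,0,0.145,0,1],[-0.0093,0.0411,0,0,0,0,0.35]]' >/dev/null && python3 -m inch '[[-0.0093,0.0411,0.002,0,0,0,0.35],[-0.0093,0.0411,0.002,0,0,0,0.35],[-0.0093,0.0411,0.003,0,0,0,0.35],[-0.0093,0.0411,0.003,0,0,0,0.35],[-0.0093,0.0411,0.003,0,0,0,0.35]]' && python3 -m inch '[[-0.0093,0.0411,0.003,0,0,0,0.35],[-0.0093,0.0411,0.003,0,0,0,0.35],[0,0,0,0,0,0.075,0.35],[0,0,0,0,0,0,0.35]]'
cat >> h.py <<'E'
def tubes(z=.018,n="wrist",lab="tube_a",k=4):
    c=cam(n);im=grab_frame(n)
    for e in outline_of(lab,n)[:k]:
        m=e["region"].astype(np.uint8);ys,xs=np.nonzero(m);pts=np.array([at(n,(x,y),z,c)[:2] for x,y in zip(xs[::7],ys[::7])])
        mu=pts.mean(0);u,s,v=np.linalg.svd(pts-mu,full_matrices=False);d=v[0]*np.sign(v[0][0]);t=(pts-mu)@d
        print("tube",round(e["score"],2),len(xs),"rect",np.round(e["rect"]),"yaw",np.arctan2(d[1],d[0]).round(3),"ends",np.round(mu+d*t.min(),4),np.round(mu+d*t.max(),4),"len",np.ptp(t).round(3))
E
python3 - <<'E'
from h import *
st();go((.4828,-.3703,-.018));tubes();see([("tube_a",.018),("band_a",.018)],k=3)
E
```

```text
clock: 21.15
position: [0.5007, -0.291, 0.1299]
tool_rot: [-3.111, -0.192, -0.06]
force: [1.5, -0.2, 0.9]
grip_width: 0.0554
finger_force: 0.0
clock: 21.55
position: [0.479, -0.3712, 0.1178]
tool_rot: [-3.096, -0.188, -0.14]
force: [0.1, 0.7, -0.1]
grip_width: 0.0554
finger_force: 0.0
t 21.55 p [ 0.479  -0.3712  0.1178] rot [-3.096 -0.188 -0.14 ] F [ 0.1  0.7 -0.1] w 0.0554 ff 0.0 q [ 0.45  0.54  0.26  1.87 -0.45  0.65 -0.69]
tool shift [-0.0218  0.0046  0.134 ]
tube 0.66 7204 rect [380.   0. 429. 187.] yaw -0.082 ends [ 0.4914 -0.4492] [ 0.6493 -0.4622] len 0.158
tube 0.64 7518 rect [303.  16. 343. 225.] yaw -0.144 ends [ 0.4634 -0.3677] [ 0.6456 -0.3942] len 0.184
wrist tube_a [405.1 118.9] 0.88 [ 0.5533 -0.4509  0.018 ]
wrist tube_a [324.  158.7] 0.84 [ 0.5272 -0.3748  0.018 ]
wrist band_a [328.6  50.4] 0.76 [ 0.62   -0.3902  0.018 ]
wrist band_a [409.2  37.3] 0.74 [ 0.621  -0.4601  0.018 ]
```

```bash
python3 -m inch '[[0,0,0,-0.045,0,0,0.35],[-0.0074,-0.0008,0.04,0,0,0,0.35],[-0.0074,-0.0008,0.04,0,0,0,0.35],[0,0,0,0,0,0,0.35]]'
python3 - <<'E'
from h import *
st();go((.4825,-.3693,-.018));tubes(k=2)
E
```

```text
clock: 22.2
position: [0.4793, -0.3656, 0.0328]
tool_rot: [-3.138, -0.183, -0.134]
force: [-1.0, 0.6, 0.4]
grip_width: 0.0559
finger_force: 0.0
t 22.2 p [ 0.4793 -0.3656  0.0328] rot [-3.138 -0.183 -0.134] F [-1.   0.6  0.4] w 0.0559 ff 0.0 q [ 0.47  0.66  0.19  1.94 -0.5   0.44 -0.66]
tool shift [-0.0056  0.0034  0.0506]
tube 0.85 13029 rect [299.   0. 353. 258.] yaw -0.138 ends [ 0.4614 -0.3682] [ 0.6198 -0.3902] len 0.16
tube 0.6 11820 rect [408.   0. 483. 200.] yaw -0.069 ends [ 0.49   -0.4496] [ 0.6115 -0.458 ] len 0.122
```

```bash
python3 -m inch '[[-0.003,0.0017,0.025,0,0,0,0.35],[-0.003,0.0017,0.025,0,0,0,0.35],[0,0,0,0,0,0,0.35]]' && python3 -m inch '[[0,0,0,0,0,0,1],[0,0,0,0,0,0,1],[0,0,0,0,0,0,1],[0,0,0,0,0,0,1]]' 80 && python3 -m inch '[[0.004,0,-0.025,0,0,0,1],[0.005,0,-0.035,0,0,0,1],[0.007,0,-0.04,0,0,0,1],[0.007,0,-0.04,0,0,0,1],[0.008,0,-0.045,0,0,0,1]]'
python3 - <<'E'
from h import *
st();tubes(.19,k=2);see([("band_a",.19),("tube_a",.19)],k=2)
E
```

```text
clock: 22.6
position: [0.484, -0.3721, -0.0136]
tool_rot: [-3.141, -0.188, -0.135]
force: [0.5, -0.2, 1.7]
grip_width: 0.0553
finger_force: 0.0
clock: 23.0
position: [0.4848, -0.3729, -0.011]
tool_rot: [3.14, -0.191, -0.135]
force: [-4.2, 1.3, 9.0]
grip_width: 0.0341
finger_force: 80.1
clock: 23.5
position: [0.4794, -0.3712, 0.1773]
tool_rot: [3.141, -0.19, -0.136]
force: [0.5, 0.1, -1.1]
grip_width: 0.0339
finger_force: 80.2
t 23.5 p [ 0.4794 -0.3712  0.1773] rot [ 3.141 -0.19  -0.136] F [ 0.5  0.1 -1.1] w 0.0339 ff 80.2 q [ 0.35  0.46  0.35  1.85 -0.37  0.73 -0.78]
tube 0.7 18882 rect [282.   0. 355. 297.] yaw -0.131 ends [ 0.4473 -0.366 ] [ 0.6088 -0.3872] len 0.163
tube 0.58 4564 rect [368.  31. 406. 181.] yaw -0.082 ends [ 0.5103 -0.413 ] [ 0.5885 -0.4195] len 0.078
wrist band_a [381.  60.] 0.76 [ 0.5785 -0.4205  0.19  ]
wrist tube_a [380.7 126.4] 0.96 [ 0.5428 -0.4164  0.19  ]
wrist tube_a [317.6 169.3] 0.84 [ 0.5236 -0.3776  0.19  ]
```

```bash
python3 -m inch '[[0,0,0,0,0,-0.08,1],[-0.003,-0.0476,-0.001,0,0,0,1],[-0.003,-0.0476,-0.001,0,0,0,1],[-0.003,-0.0476,-0.001,0,0,0,1],[-0.003,-0.0476,-0.001,0,0,0,1]]' && python3 -m inch '[[-0.003,-0.0476,-0.001,0,0,0,1],[-0.003,-0.0476,-0.001,0,0,0,1],[-0.003,-0.0476,-0.001,0,0,0,1],[-0.003,-0.0476,-0.001,0,0,0,1],[-0.003,-0.0476,-0.001,0,0,0,1]]' && python3 -m inch '[[-0.003,-0.0476,-0.001,0,0,0,1],[0,0,0,0,0,0,1],[0,0,0,0,0,0,1]]'
python3 - <<'E'
from h import *
st();see([("seat_a",.082),("nut_a",.119),("cap_tip_a",.16),("band_a",.205),("tube_a",.205)],k=3);tubes(.205,k=2)
E
```

```text
clock: 24.25
position: [0.4769, -0.1789, 0.1718]
tool_rot: [3.127, -0.186, -0.055]
force: [1.7, 0.4, -1.2]
grip_width: 0.0341
finger_force: 80.4
clock: 24.75
position: [0.4749, 0.0595, 0.1706]
tool_rot: [3.126, -0.187, -0.054]
force: [1.4, -1.0, -0.9]
grip_width: 0.0339
finger_force: 80.4
clock: 25.05
position: [0.4747, 0.1064, 0.1701]
tool_rot: [3.125, -0.186, -0.051]
force: [0.7, 0.1, -1.0]
grip_width: 0.0341
finger_force: 80.5
t 25.05 p [0.4747 0.1064 0.1701] rot [ 3.125 -0.186 -0.051] F [ 0.7  0.1 -1. ] w 0.0341 ff 80.5 q [-0.75  0.27  0.41  2.15 -0.03  0.57 -1.97]
wrist seat_a [261.2 160.9] 0.94 [0.5226 0.1537 0.082 ]
wrist seat_a [411.1  94.6] 0.82 [0.572  0.0208 0.082 ]
wrist seat_a [552.2 163.3] 0.61 [ 0.5065 -0.1048  0.082 ]
wrist nut_a [471.7  81.5] 0.92 [ 0.5728 -0.0127  0.119 ]
wrist nut_a [206.  165.4] 0.33 [0.5218 0.1896 0.119 ]
wrist cap_tip_a [620.4 166. ] 0.92 [ 0.5076 -0.0891  0.16  ]
wrist cap_tip_a [205.4 166.6] 0.77 [0.5216 0.1761 0.16  ]
wrist cap_tip_a [462.9  87.6] 0.66 [0.5613 0.0133 0.16  ]
wrist band_a [410.2  38.4] 0.68 [0.5763 0.0597 0.205 ]
wrist tube_a [410.3  91. ] 0.94 [0.5528 0.0599 0.205 ]
wrist tube_a [319.8 171. ] 0.59 [0.5172 0.105  0.205 ]
tube 0.77 5065 rect [382.   6. 433. 165.] yaw -0.051 ends [0.5174 0.06  ] [0.5904 0.0563] len 0.073
tube 0.56 18990 rect [283.   0. 353. 296.] yaw -0.057 ends [0.4533 0.1074] [0.5961 0.0993] len 0.143
```

```bash
python3 -m inch '[[0,-0.0493,0,0.015,0,0,1],[0,0,0,0,0,0,1],[-0.0075,0,0.034,0,0,0,1],[-0.0075,0,0.034,0,0,0,1],[0,0,0,0,0,0,1]]'
python3 - <<'E'
from h import *
st();go((.4765,.1558,.055));see([("seat_a",.082),("nut_a",.119),("cap_tip_a",.16),("band_a",.134),("tube_a",.134)],k=3);tubes(.134,k=2)
E
```

```text
clock: 25.95
position: [0.4744, 0.1537, 0.0976]
tool_rot: [3.138, -0.183, -0.053]
force: [-0.1, -1.0, -1.4]
grip_width: 0.034
finger_force: 80.6
t 25.95 p [0.4744 0.1537 0.0976] rot [ 3.138 -0.183 -0.053] F [-0.1 -1.  -1.4] w 0.034 ff 80.6 q [-0.77  0.43  0.33  2.18 -0.1   0.4  -2.  ]
tool shift [-0.0058 -0.0024  0.0422]
wrist seat_a [521.1  61.8] 0.75 [0.5751 0.0229 0.082 ]
wrist nut_a [431.5 162.4] 0.97 [0.5176 0.0921 0.119 ]
wrist cap_tip_a [261.1 164. ] 0.55 [0.5225 0.1754 0.16  ]
wrist tube_a [317.8 169.7] 0.75 [0.5177 0.1528 0.134 ]
wrist tube_a [521.8  67.2] 0.62 [0.56   0.0556 0.134 ]
tube 0.97 8370 rect [474.   0. 566. 171.] yaw -0.035 ends [0.5138 0.0547] [0.5936 0.0519] len 0.08
tube 0.85 18949 rect [280.   0. 356. 296.] yaw -0.049 ends [0.4539 0.1572] [0.5987 0.15  ] len 0.145
```

```bash
python3 -m inch '[[-0.003,-0.001,0.018,0,0,0,1],[-0.003,-0.001,0.018,0,0,0,1],[0,0,0,0,0,0,1]]' && python3 -m inch '[[0,0,0.003,0,0,0,1],[0,0,0,0,0,0,1]]' && python3 -m inch '[[-0.001,0,0.002,0,0,0,1],[0,0,0,0,0,0,1]]' && python3 -m inch '[[0,0,0.002,0,0,0,1],[0,0,0,0,0,0,1]]'
```

```text
clock: 26.65
position: [0.4767, 0.1565, 0.0631]
tool_rot: [3.14, -0.186, -0.054]
force: [-0.7, -0.2, -1.6]
grip_width: 0.0341
finger_force: 80.7
clock: 26.85
position: [0.4783, 0.1567, 0.0618]
tool_rot: [-3.142, -0.189, -0.054]
force: [0.5, -0.3, -1.4]
grip_width: 0.0342
finger_force: 80.7
clock: 27.05
position: [0.4773, 0.1568, 0.0593]
tool_rot: [3.142, -0.188, -0.054]
force: [0.0, -0.2, -1.1]
grip_width: 0.0339
finger_force: 80.7
clock: 27.25
position: [0.4777, 0.1568, 0.057]
tool_rot: [3.141, -0.188, -0.054]
force: [0.7, -0.3, -0.8]
grip_width: 0.0341
finger_force: 80.7
```

```bash
python3 -m inch '[[0,0,0.002,0,0,0,1],[0,0,0,0,0,0,1]]' | grep -E "pos|force" && python3 -m inch '[[-0.0005,0,0.002,0,0,0,1],[0,0,0,0,0,0,1]]'  | grep -E "pos|force"&& python3 -m inch '[[0,0,0.002,0,0,0,1],[0,0,0,0,0,0,1]]' | grep -E "pos|force"
```

```text
position: [0.478, 0.1566, 0.0549]
force: [-0.8, 0.2, -1.9]
finger_force: 80.7
position: [0.4781, 0.1564, 0.053]
force: [-1.2, -2.0, 4.2]
finger_force: 81.5
position: [0.4784, 0.1562, 0.0514]
force: [-7.4, -5.5, 20.7]
finger_force: 83.5
```

```bash
python3 -m inch '[[0,0,0,0,0,0,0.45],[0,0,0,0,0,0,0.35],[0,0,0,0,0,0,0.35]]' && python3 -m inch '[[0.005,0,-0.03,0,0,0,0.35],[0.007,0,-0.04,0,0,0,0.35],[0.007,0,-0.04,0,0,0,0.35],[0,0,0,0,0,0,0.35]]'
python3 - <<'E'
from h import *
st();see([("seat_a",.082),("nut_a",.119),("cap_tip_a",.16),("band_a",.082),("tube_a",.082)],k=3);tubes(.082,k=3)
E
```

```text
clock: 28.15
position: [0.4783, 0.1567, 0.051]
tool_rot: [3.141, -0.188, -0.054]
force: [-0.1, -0.6, -0.5]
grip_width: 0.0555
finger_force: 0.0
clock: 28.55
position: [0.4783, 0.1578, 0.1669]
tool_rot: [-3.138, -0.193, -0.055]
force: [0.4, 1.1, -0.3]
grip_width: 0.0557
finger_force: 0.0
t 28.55 p [0.4783 0.1578 0.1669] rot [-3.138 -0.193 -0.055] F [ 0.4  1.1 -0.3] w 0.0557 ff 0.0 q [-0.84  0.3   0.41  2.12 -0.05  0.57 -2.04]
wrist seat_a [620.2 166.8] 0.6 [ 0.505  -0.1053  0.082 ]
wrist nut_a [402.4 165.9] 0.97 [0.5175 0.0933 0.119 ]
wrist nut_a [548.7  79.6] 0.97 [ 0.5741 -0.0136  0.119 ]
wrist cap_tip_a [288.8 167.2] 0.76 [0.5222 0.175  0.16  ]
wrist cap_tip_a [534.2  84.5] 0.7 [0.5636 0.0242 0.16  ]
wrist cap_tip_a [476.6  93.1] 0.3 [0.5605 0.0586 0.16  ]
wrist band_a [323.3  50.6] 0.95 [0.6149 0.1476 0.082 ]
wrist band_a [450.6 134.1] 0.61 [0.541  0.0417 0.082 ]
wrist band_a [474.2  36.9] 0.56 [0.6187 0.0227 0.082 ]
wrist tube_a [320.7 162. ] 0.85 [0.5232 0.1546 0.082 ]
wrist tube_a [474.2  96.4] 0.68 [0.5712 0.022  0.082 ]
wrist tube_a [537.3  88.4] 0.59 [ 0.5748 -0.0309  0.082 ]
tube 0.82 5897 rect [442.   1. 507. 161.] yaw -0.047 ends [0.5114 0.023 ] [0.6411 0.0169] len 0.13
tube 0.68 8335 rect [298.  11. 337. 234.] yaw -0.055 ends [0.4581 0.1581] [0.6415 0.148 ] len 0.184
tube 0.66 848 rect [275. 137. 295. 189.] yaw -0.077 ends [0.5003 0.1833] [0.5402 0.1802] len 0.04
```

```bash
python3 -m inch '[[0,-0.0265,0,0,0,0,1],[0,-0.0265,0,0,0,0,1],[0.049,0,0.0095,0,0,0,1],[0,0,0,0,0,0,1],[0,0,0,0,0,0,1]]' 60
python3 - <<'E'
from h import *
st();go((.529,.2085,.118))
E
```

```text
clock: 29.45
position: [0.5293, 0.2064, 0.1615]
tool_rot: [3.14, -0.187, -0.055]
force: [-0.6, -0.1, 0.5]
grip_width: 0.0001
finger_force: 0.0
t 29.45 p [0.5293 0.2064 0.1615] rot [ 3.14  -0.187 -0.055] F [-0.6 -0.1  0.5] w 0.0001 ff 0.0 q [-0.83  0.42  0.38  1.96 -0.09  0.63 -2.05]
tool shift [-0.0085 -0.0022  0.0426]
```

```bash
python3 -m inch '[[-0.0085,0,0.0425,0,0,0,1],[0,0.012,0,0,0,0,1],[0,0.012,0.0022,0,0,0,1],[0,0.012,0.0022,0,0,0,1],[0,0,0,0,0,0,1]]' | grep -E "pos|force" && python3 -m inch '[[-0.0015,0.009,0.0075,0,0,0,1],[-0.0015,0.009,0.0075,0,0,0,1],[-0.002,0.004,0.0108,0,0,0,1],[-0.002,0.004,0.009,0,0,0,1],[0,0,0,0,0,0,1]]' | grep -E "pos|force"
```

```text
position: [0.528, 0.1688, 0.116]
force: [-0.1, -0.6, 0.3]
finger_force: 0.0
position: [0.5249, 0.1441, 0.0777]
force: [0.4, -0.4, 0.1]
finger_force: 0.0
```

```bash
python3 -m inch '[[-0.0005,0,0.003,0,0,0,1],[0,0,0,0,0,0,1]]' | grep -E "pos|force"; python3 -m inch '[[-0.0005,0,0.003,0,0,0,1],[0,0,0,0,0,0,1]]' | grep -E "pos|force"
```

```text
position: [0.5258, 0.1453, 0.076]
force: [0.2, -1.0, -0.1]
finger_force: 0.0
position: [0.5272, 0.1454, 0.0746]
force: [-5.6, -2.4, 28.4]
finger_force: 14.0
```

```bash
python3 -m inch '[[0.006,0,-0.031,0,0,0,1],[0.005,0,-0.028,0,0,0,1],[0,0.045,0,0,0,0,1],[0,0.045,0,0,0,0,1],[0,0,0,0,0,0,1]]'
python3 - <<'E'
from h import *
st();go((.5215,.0545,.085));see([("cap_tip_a",.103),("nut_a",.119)],k=3)
E
```

```text
clock: 31.35
position: [0.5205, 0.0496, 0.1339]
tool_rot: [3.14, -0.189, -0.061]
force: [0.0, 0.9, 0.4]
grip_width: 0.0
finger_force: 0.0
t 31.35 p [0.5205 0.0496 0.1339] rot [ 3.14  -0.189 -0.061] F [0.  0.9 0.4] w 0.0 ff 0.0 q [-0.5   0.38  0.32  2.11 -0.13  0.49 -1.73]
tool shift [-0.0085 -0.005   0.0482]
wrist cap_tip_a [578.8 252.2] 0.66 [ 0.4893 -0.1378  0.103 ]
wrist cap_tip_a [224.  227.4] 0.65 [0.5234 0.1186 0.103 ]
wrist nut_a [256.1 240.3] 0.8 [0.5167 0.0928 0.119 ]
wrist nut_a [410.8 144.5] 0.79 [ 0.5739 -0.0122  0.119 ]
```

```bash
python3 -m inch '[[-0.0045,0,0.024,0,0,0,1],[-0.004,0,0.024,0,0,0,1],[0,-0.012,0,0,0,0,1],[0,-0.014,0,0,0,0,1],[0,-0.012,0,0,0,0,1]]' | grep -E "pos|force" && python3 -m inch '[[0,-0.008,0,0,0,0,1],[0,0,0,0,0,0,1]]' | grep -E "pos|force" &&  python3 -m inch '[[0,-0.003,0,0,0,0,1],[0,0,0,0,0,0,1]]' | grep -E "pos|force"
```

```text
position: [0.5235, 0.095, 0.0842]
force: [0.1, -1.3, 0.6]
finger_force: 0.5
position: [0.5239, 0.1028, 0.0845]
force: [-0.2, -0.6, -0.1]
finger_force: 0.0
position: [0.524, 0.104, 0.0846]
force: [-0.6, -1.9, -0.1]
finger_force: 0.6
```

```bash
python3 -m inch '[[0,-0.003,0,0,0,0,1],[0,0,0,0,0,0,1]]' | grep -E "pos|force" &&  python3 -m inch '[[0,-0.002,0,0,0,0,1],[0,0,0,0,0,0,1]]' | grep -E "pos|force"
python3 - <<'E'
from h import *
see([("cap_tip_a",.103),("nut_a",.126),("tube_a",.082)],k=3)
E
```

```text
position: [0.5241, 0.1065, 0.0845]
force: [-0.9, -5.6, 1.2]
finger_force: 2.5
position: [0.5242, 0.1083, 0.0845]
force: [-0.9, -5.9, 1.2]
finger_force: 3.1
wrist cap_tip_a [286.8 251. ] 0.74 [0.5219 0.1273 0.103 ]
wrist nut_a [274.1 267. ] 0.85 [0.5212 0.1313 0.126 ]
wrist nut_a [550.1 141. ] 0.81 [ 0.575  -0.0012  0.126 ]
```

```bash
python3 -m inch '[[0,0.014,0,0,0,0,1],[0.007,0,-0.038,0,0,0,1],[0.007,0,-0.038,0,0,0,1],[0,0.0452,0,0,0,0,0.35],[0,0.0452,0,0,0,0,0.35]]' >/dev/null && python3 -m inch '[[0,0.0452,0,0,0,0,0.35],[0,0.0452,0,0,0,0,0.35],[0,0.0452,0,0,0,0,0.35],[0,0.0452,0,0,0,0,0.35],[0.001,0.0452,0.004,0,0,0,0.35]]' && python3 -m inch '[[0.001,0.0452,0.007,0,0,0,0.35],[0.001,0.0452,0.007,0,0,0,0.35],[0.001,0.0452,0.007,0,0,0,0.35],[0.001,0.0452,0.007,0,0,0,0.35],[0,0,0,0,0,0.02,0.35]]' && python3 -m inch '[[0,0,0,0,0,0,0.35]]'
python3 - <<'E'
from h import *
st();tubes();see([("tube_a",.018),("band_a",.018)],k=3);go((.5106,-.4485,-.014))
E
```

```text
clock: 34.0
position: [0.5077, -0.2227, 0.1588]
tool_rot: [3.141, -0.189, -0.054]
force: [1.3, 0.4, 0.8]
grip_width: 0.0555
finger_force: 0.0
clock: 34.5
position: [0.5048, -0.4083, 0.1306]
tool_rot: [-3.141, -0.187, -0.081]
force: [-0.8, 1.3, 0.3]
grip_width: 0.0555
finger_force: 0.0
clock: 34.6
position: [0.5065, -0.4027, 0.131]
tool_rot: [-3.138, -0.187, -0.077]
force: [-0.1, -0.5, -0.3]
grip_width: 0.0554
finger_force: 0.0
t 34.6 p [ 0.5065 -0.4027  0.131 ] rot [-3.138 -0.187 -0.077] F [-0.1 -0.5 -0.3] w 0.0554 ff 0.0 q [ 0.47  0.57  0.24  1.76 -0.38  0.7  -0.71]
tube 0.73 5818 rect [344.  50. 390. 221.] yaw -0.085 ends [ 0.4899 -0.4485] [ 0.6462 -0.4619] len 0.157
wrist tube_a [370.2 154.5] 0.92 [ 0.5549 -0.4527  0.018 ]
wrist band_a [376.   80.5] 0.91 [ 0.6224 -0.4613  0.018 ]
tool shift [-0.0212  0.048   0.1443]
```

```bash
python3 -m inch '[[0,0.048,0,0,0,0.01,0.35],[-0.0073,0,0.034,0,0,0,0.35],[-0.0073,0,0.034,0,0,0,0.35],[-0.003,0,0.034,0,0,0,0.35],[0,0,0,0,0,0,0.35]]' >/dev/null
python3 - <<'E'
from h import *
st();tubes(k=2);see([("tube_a",.018)],k=1);go((.5097,-.449,-.014))
E
```

```text
t 35.35 p [ 0.5043 -0.4467  0.0241] rot [-3.132 -0.183 -0.084] F [-0.3  0.6 -0.2] w 0.0552 ff 0.0 q [ 0.59  0.76  0.17  1.73 -0.44  0.56 -0.59]
tube 0.86 13868 rect [292.   0. 355. 262.] yaw -0.094 ends [ 0.4876 -0.4468] [ 0.6423 -0.4613] len 0.155
wrist tube_a [319.1 158.1] 0.81 [ 0.5539 -0.4524  0.018 ]
tool shift [-0.0051 -0.001   0.0439]
```

```bash
python3 -m inch '[[-0.002,-0.0005,0.02,0,0,0,0.35],[-0.002,-0.0005,0.02,0,0,0,0.35],[0,0,0,0,0,0,0.35]]'
python3 - <<'E'
from h import *
go((.5097,-.449,-.014))
E
```

```text
clock: 35.85
position: [0.509, -0.4478, -0.0124]
tool_rot: [-3.136, -0.187, -0.084]
force: [0.3, 1.2, -0.0]
grip_width: 0.0554
finger_force: 0.0
tool shift [0.0005 0.0011 0.0017]
```

```bash
python3 -m inch '[[0,0,0,0,0,0,1],[0,0,0,0,0,0,1],[0,0,0,0,0,0,1],[0,0,0,0,0,0,1]]' 80 && python3 -m inch '[[0.004,0,-0.025,0,0,0,1],[0.005,0,-0.035,0,0,0,1],[0.007,0,-0.04,0,0,0,1],[0.007,0,-0.04,0,0,0,1],[0.008,0,-0.045,0,0,0,1]]' && python3 -m inch '[[0,0,0,0,0,-0.03,1],[0,0,0,0,0,0,1]]'
python3 - <<'E'
from h import *
st();tubes(.21,k=2);see([("tube_a",.21)],k=2);c=cam("top");see([("seat_a",.082),("nut_a",.12)],"top",4)
E
```

```text
clock: 36.25
position: [0.5096, -0.4494, -0.0099]
tool_rot: [-3.138, -0.19, -0.085]
force: [-2.0, 1.8, 6.8]
grip_width: 0.0336
finger_force: 80.3
clock: 36.75
position: [0.5044, -0.449, 0.1784]
tool_rot: [-3.137, -0.189, -0.085]
force: [1.4, 0.2, -0.8]
grip_width: 0.034
finger_force: 80.0
clock: 36.95
position: [0.5053, -0.4495, 0.1777]
tool_rot: [3.139, -0.191, -0.053]
force: [-0.5, 0.8, -2.1]
grip_width: 0.0332
finger_force: 79.9
t 36.95 p [ 0.5053 -0.4495  0.1777] rot [ 3.139 -0.191 -0.053] F [-0.5  0.8 -2.1] w 0.0332 ff 79.9 q [ 0.52  0.56  0.27  1.64 -0.36  0.83 -0.66]
tube 0.59 18559 rect [283.   2. 355. 292.] yaw -0.074 ends [ 0.4841 -0.4464] [ 0.6268 -0.457 ] len 0.143
wrist tube_a [317.9 167.3] 0.68 [ 0.5488 -0.4498  0.21  ]
top seat_a [340.1 230.3] 0.87 [ 0.5053 -0.0988  0.082 ]
top seat_a [299.7 198.3] 0.76 [0.5737 0.039  0.082 ]
top seat_a [256.1 204.7] 0.67 [0.5251 0.1601 0.082 ]
top seat_a [483.8 233.2] 0.6 [ 0.5905 -0.503   0.082 ]
top nut_a [359.2 233.9] 0.55 [ 0.4977 -0.1531  0.12  ]
top nut_a [314.7 199. ] 0.46 [ 0.5695 -0.0086  0.12  ]
top nut_a [259.6 205.3] 0.43 [0.5154 0.1406 0.12  ]
```

```bash
python3 -m inch '[[-0.0076,-0.0433,-0.0015,0,0,0,1],[-0.0076,-0.0433,-0.0015,0,0,0,1],[-0.0076,-0.0433,-0.0015,0,0,0,1],[-0.0076,-0.0433,-0.0015,0,0,0,1],[-0.0076,-0.0433,-0.0015,0,0,0,1]]' >/dev/null && python3 -m inch '[[-0.0076,-0.0433,-0.0015,0,0,0,1],[-0.0076,-0.0433,-0.0015,0,0,0,1],[-0.0076,-0.0433,-0.0015,0,0,0,1],[0,0,0,0,0,0,1],[0,0,0,0,0,0,1]]'
python3 - <<'E'
from h import *
st();see([("seat_a",.082),("nut_a",.119),("cap_tip_a",.16),("tube_a",.206)],k=3);tubes(.206,k=2)
E
```

```text
clock: 38.3
position: [0.4618, -0.0988, 0.1757]
tool_rot: [3.141, -0.188, -0.052]
force: [-0.3, -0.7, -2.2]
grip_width: 0.034
finger_force: 80.1
t 38.3 p [ 0.4618 -0.0988  0.1757] rot [ 3.141 -0.188 -0.052] F [-0.3 -0.7 -2.2] w 0.034 ff 80.1 q [-0.18  0.22  0.32  2.18 -0.15  0.56 -1.38]
wrist seat_a [165.9  90.8] 0.96 [0.5744 0.0294 0.082 ]
wrist seat_a [ 24.1 156. ] 0.62 [0.5249 0.1628 0.082 ]
wrist nut_a [176.6  78.1] 0.93 [0.575  0.0033 0.119 ]
wrist nut_a [ 13.9 161.1] 0.66 [0.5197 0.1369 0.119 ]
wrist nut_a [391.2 157.2] 0.66 [ 0.5077 -0.1571  0.119 ]
wrist cap_tip_a [ 45.6 158. ] 0.87 [0.5193 0.0765 0.16  ]
wrist cap_tip_a [197.8  84.1] 0.85 [ 0.5601 -0.0269  0.16  ]
wrist cap_tip_a [282.7 161.3] 0.75 [ 0.5094 -0.077   0.16  ]
wrist tube_a [166.8  91.2] 0.94 [ 0.5467 -0.0279  0.206 ]
wrist tube_a [317.5 167.5] 0.59 [ 0.5059 -0.0995  0.206 ]
tube 0.97 5467 rect [134.   4. 194. 164.] yaw -0.061 ends [ 0.5121 -0.0253] [ 0.5858 -0.0298] len 0.074
tube 0.84 18979 rect [278.   0. 358. 294.] yaw -0.071 ends [ 0.4394 -0.0986] [ 0.5838 -0.1089] len 0.145
```

```bash
python3 -m inch '[[0,-0.0036,0,0,0,0,1],[-0.006,0,0.037,0,0,0,1],[-0.006,0,0.037,0,0,0,1],[0,0,0,0,0,0,1]]' >/dev/null
python3 - <<'E'
from h import *
st();see([("seat_a",.082),("nut_a",.119),("cap_tip_a",.16),("tube_a",.134)],k=3);tubes(.134,k=2);go((.465,-.0953,.06))
E
```

```text
t 39.05 p [ 0.4616 -0.0961  0.0974] rot [ 3.141 -0.182 -0.054] F [-0.3 -0.5 -0.2] w 0.0338 ff 80.3 q [-0.1   0.38  0.23  2.25 -0.27  0.35 -1.28]
wrist seat_a [103.4  64. ] 0.77 [0.5747 0.0322 0.082 ]
wrist nut_a [109.5  37.7] 0.8 [0.5757 0.0036 0.119 ]
wrist cap_tip_a [266.6 162.5] 0.93 [ 0.5104 -0.0769  0.16  ]
wrist cap_tip_a [146.5  51.7] 0.57 [ 0.5545 -0.0346  0.16  ]
wrist tube_a [105.9  65.7] 0.91 [ 0.5581 -0.002   0.134 ]
wrist tube_a [321.9 169.1] 0.59 [ 0.5053 -0.0991  0.134 ]
wrist tube_a [429.7 158.3] 0.38 [ 0.5076 -0.1514  0.134 ]
tube 0.67 18888 rect [279.   0. 356. 292.] yaw -0.072 ends [ 0.4429 -0.0937] [ 0.5867 -0.1041] len 0.144
tube 0.56 8059 rect [ 74.   0. 162. 171.] yaw -0.094 ends [0.5119 0.0037] [ 0.5922 -0.0038] len 0.081
tool shift [-0.0078 -0.0011  0.0414]
```

```bash
python3 -m inch '[[-0.0035,-0.0005,0.0195,0,0,0,1],[-0.0035,-0.0005,0.0195,0,0,0,1],[0,0,0,0,0,0,1]]' | grep -E "pos|force" && python3 -m inch '[[-0.001,0,0.003,0,0,0,1],[0,0,0,0,0,0,1]]' | grep -E "pos|force"&& python3 -m inch '[[0,0,0.002,0,0,0,1],[0,0,0,0,0,0,1]]' | grep -E "pos|force"
```

```text
position: [0.4638, -0.0952, 0.0603]
force: [-0.4, -0.9, -0.1]
finger_force: 80.2
position: [0.4644, -0.0955, 0.0587]
force: [0.6, 0.3, -1.1]
finger_force: 80.2
position: [0.4647, -0.0954, 0.0564]
force: [1.3, -0.4, -0.6]
finger_force: 80.2
```

```bash
python3 -m inch '[[0,0,0.002,0,0,0,1],[0,0,0,0,0,0,1]]' | grep -E "pos|force" && python3 -m inch '[[0,0,0.002,0,0,0,1],[0,0,0,0,0,0,1]]' | grep -E "pos|force"&& python3 -m inch '[[0,0,0.001,0,0,0,1],[0,0,0,0,0,0,1]]' | grep -E "pos|force"
```

```text
position: [0.4651, -0.0953, 0.0541]
force: [0.1, 1.8, 2.8]
finger_force: 80.7
position: [0.4652, -0.0951, 0.0523]
force: [-7.2, 5.4, 17.9]
finger_force: 82.5
position: [0.4655, -0.0953, 0.0514]
force: [-5.5, 4.5, 15.9]
finger_force: 82.4
```

```bash
python3 -m inch '[[0,0,0,0,0,0,0.45],[0,0,0,0,0,0,0.35],[0,0,0,0,0,0,0.35]]' >/dev/null && python3 -m inch '[[0.005,0,-0.03,0,0,0,0.35],[0.007,0,-0.04,0,0,0,0.35],[0.007,0,-0.04,0,0,0,0.35],[0,0,0,0,0,0,0.35]]'
python3 - <<'E'
from h import *
see([("nut_c",.119),("cap_tip_c",.16),("band_c",.082),("tube_c",.082)],k=4);tubes(.082,k=3)
E
python3 -m inch '[[0,-0.0265,0,0,0,0,1],[0,-0.0265,0,0,0,0,1],[0.049,0,0.0095,0,0,0,1],[0,0,0,0,0,0,1],[0,0,0,0,0,0,1]]' 60
```

```text
clock: 41.4
position: [0.4655, -0.0957, 0.1669]
tool_rot: [-3.142, -0.194, -0.055]
force: [0.4, -0.3, -1.4]
grip_width: 0.0552
finger_force: 0.0
wrist nut_c [397.9 161. ] 0.97 [ 0.5085 -0.1571  0.119 ]
wrist nut_c [  4.1 163.8] 0.93 [0.5223 0.1395 0.119 ]
wrist nut_c [ 19.1 162.1] 0.74 [0.523 0.128 0.119]
wrist nut_c [176.6  77.3] 0.58 [0.5776 0.0026 0.119 ]
wrist cap_tip_c [201.3  87.3] 0.83 [ 0.5601 -0.0289  0.16  ]
wrist cap_tip_c [287.2 165. ] 0.73 [ 0.5107 -0.0776  0.16  ]
wrist cap_tip_c [ 38.6 162. ] 0.61 [0.5209 0.0769 0.16  ]
wrist band_c [158.1  40.4] 0.91 [0.6175 0.0301 0.082 ]
wrist band_c [ 6.8 48.9] 0.75 [0.6174 0.1562 0.082 ]
wrist band_c [319.4  78.7] 0.61 [ 0.58   -0.1017  0.082 ]
wrist tube_c [317.9 161.7] 0.85 [ 0.5108 -0.0967  0.082 ]
wrist tube_c [165.7  93.5] 0.56 [0.575 0.029 0.082]
tube 0.96 5798 rect [134.   0. 196. 161.] yaw -0.061 ends [0.5133 0.0351] [0.642  0.0272] len 0.129
tube 0.7 6125 rect [  1.  11.  53. 234.] yaw -0.086 ends [0.4589 0.1614] [0.6404 0.1457] len 0.182
tube 0.65 7168 rect [296.  43. 342. 234.] yaw -0.052 ends [ 0.4468 -0.0936] [ 0.6044 -0.1018] len 0.158
clock: 42.25
position: [0.5161, -0.0454, 0.1614]
tool_rot: [3.14, -0.186, -0.054]
force: [-1.0, -0.4, -0.2]
grip_width: 0.0001
finger_force: 0.0
```

```bash
python3 -m inch '[[-0.0085,0,0.0425,0,0,0,1],[0,0.012,0,0,0,0,1],[0,0.012,0.0022,0,0,0,1],[0,0.012,0.0022,0,0,0,1],[0,0,0,0,0,0,1]]' | grep -E "pos|force" && python3 -m inch '[[-0.0015,0.009,0.0075,0,0,0,1],[-0.0015,0.009,0.0075,0,0,0,1],[-0.002,0.004,0.0108,0,0,0,1],[-0.002,0.004,0.011,0,0,0,1],[0,0,0,0,0,0,1]]' | grep -E "pos|force" && python3 -m inch '[[-0.0005,0,0.003,0,0,0,1],[0,0,0,0,0,0,1]]' | grep -E "pos|force"
```

```text
position: [0.5134, -0.0828, 0.1143]
force: [0.3, 0.7, -0.8]
finger_force: 0.0
position: [0.5127, -0.1072, 0.0761]
force: [0.1, -0.0, 0.2]
finger_force: 0.0
position: [0.5135, -0.1071, 0.0749]
force: [-5.7, -0.4, 17.2]
finger_force: 8.8
```

Closed. Now the right bolt.

```bash
python3 -m inch '[[0.006,0,-0.031,0,0,0,1],[0.005,0,-0.028,0,0,0,1],[0,0.045,0,0,0,0,1],[0,0.045,0,0,0,0,1],[0,0,0,0,0,0,1]]' | grep -E "pos|force"
python3 - <<'E'
from h import *
st();see([("cap_tip_c",.103),("nut_c",.119)],k=4)
E
python3 -m inch '[[-0.0045,0,0.024,0,0,0,1],[-0.004,0,0.024,0,0,0,1],[0,-0.012,0,0,0,0,1],[0,-0.014,0,0,0,0,1],[0,-0.012,0,0,0,0,1]]' | grep -E "pos|force" && python3 -m inch '[[0,-0.006,0,0,0,0,1],[0,0,0,0,0,0,1]]' | grep -E "pos|force"
```

```text
position: [0.5072, -0.2027, 0.135]
force: [1.1, 1.1, -0.4]
finger_force: 0.0
t 43.95 p [ 0.5072 -0.2027  0.135 ] rot [ 3.139 -0.189 -0.06 ] F [ 1.1  1.1 -0.4] w -0.0002 ff 0.0 q [ 0.11  0.41  0.24  2.05 -0.28  0.53 -1.07]
wrist cap_tip_c [ 35.6 147.4] 0.81 [ 0.5746 -0.0086  0.103 ]
wrist cap_tip_c [224.3 229.2] 0.64 [ 0.5086 -0.1335  0.103 ]
wrist nut_c [252.5 235.7] 0.71 [ 0.5064 -0.1571  0.119 ]
wrist nut_c [454.1  41.4] 0.34 [ 0.6219 -0.2928  0.119 ]
position: [0.5112, -0.1568, 0.0864]
force: [-0.4, -0.4, 0.7]
finger_force: 0.5
position: [0.5116, -0.1513, 0.0864]
force: [-0.4, -0.0, -0.2]
finger_force: 0.0
```

```bash
python3 -m inch '[[0,-0.004,0,0,0,0,1],[0,0,0,0,0,0,1]]' | grep -E "pos|force" && python3 -m inch '[[0,-0.003,0,0,0,0,1],[0,0,0,0,0,0,1]]' | grep -E "pos|force" && python3 -m inch '[[0,-0.002,0,0,0,0,1],[0,0,0,0,0,0,1]]' | grep -E "pos|force"
```

```text
position: [0.5116, -0.149, 0.0861]
force: [-0.2, -1.2, 0.6]
finger_force: 0.7
position: [0.5117, -0.1467, 0.086]
force: [-0.2, -4.5, 3.3]
finger_force: 2.4
position: [0.5119, -0.1449, 0.086]
force: [-0.7, -6.7, 3.3]
finger_force: 3.1
```

```bash
python3 -m inch '[[0,-0.002,0,0,0,0,1],[0,0,0,0,0,0,1]]' | grep -E "pos|force" && python3 -m inch '[[0,0.015,0,0,0,0,1],[0.008,0,-0.042,0,0,0,1],[0.008,0,-0.042,0,0,0,1],[-0.018,-0.04,-0.003,0,0,0,0.35],[-0.018,-0.04,-0.003,0,0,0,0.35]]' >/dev/null && python3 -m inch '[[-0.018,-0.04,-0.003,0,0,0,0.35],[-0.018,-0.04,-0.003,0,0,0,0.35],[0,0,0,0,0,0,0.35],[0,0,0,0,0,0,0.35]]'
python3 - <<'E'
from h import *
st();im,c=see([("handle",.086),("nut_a",.126),("cap_tip_a",.103),("tube_a",.082),("band_a",.082),("pointer_tip",.106)],k=3);cv2.imwrite("pics/w9.png",im[:,:,::-1])
E
```

```text
position: [0.512, -0.1429, 0.086]
force: [-0.8, -6.9, 3.5]
finger_force: 3.3
clock: 46.5
position: [0.4466, 0.008, 0.1696]
tool_rot: [3.141, -0.188, -0.051]
force: [0.6, -0.6, 0.3]
grip_width: 0.0554
finger_force: 0.0
t 46.5 p [0.4466 0.008  0.1696] rot [ 3.141 -0.188 -0.051] F [ 0.6 -0.6  0.3] w 0.0554 ff 0.0 q [-0.5   0.19  0.36  2.25 -0.06  0.53 -1.73]
wrist handle [310.2 210.6] 0.87 [0.4487 0.0161 0.086 ]
wrist nut_a [492.9 127.9] 0.81 [ 0.5101 -0.1216  0.126 ]
wrist nut_a [313.4  41.4] 0.7 [0.576  0.0059 0.126 ]
wrist nut_a [132.2 128.4] 0.57 [0.523  0.1409 0.126 ]
wrist cap_tip_a [318.9  53.7] 0.96 [0.5747 0.002  0.103 ]
wrist cap_tip_a [154.7 126.1] 0.78 [0.5266 0.136  0.103 ]
wrist cap_tip_a [482.1 128.6] 0.78 [ 0.5113 -0.1257  0.103 ]
wrist tube_a [277.6  62.2] 0.71 [0.5761 0.0368 0.082 ]
wrist band_a [273.4   3.3] 0.74 [0.6221 0.037  0.082 ]
wrist band_a [116.9  14.7] 0.66 [0.6198 0.1665 0.082 ]
wrist band_a [431.8  48.9] 0.58 [ 0.5801 -0.093   0.082 ]
```

View pics/w9.png

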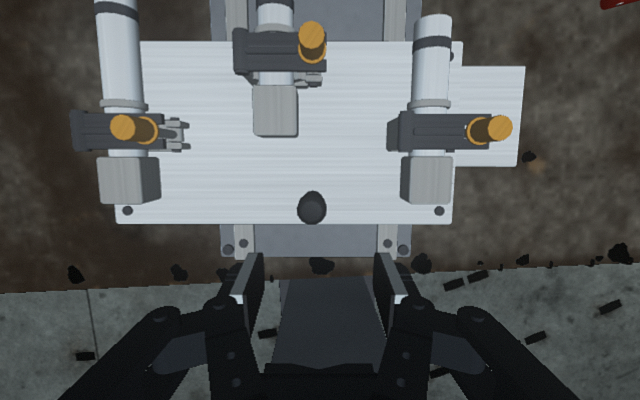

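```bash
python3 -m inch '[[-0.0048,-0.0028,0.043,0,0,0,0.35],[-0.0048,-0.0028,0.043,0,0,0,0.35],[0,0,0,0,0,0,0.35],[0,0,0,0,0,0,0.35]]'
python3 - <<'E'
from h import *
see([("handle",.086)],k=2);go((.4577,.0161,.04))
o=[];
for n in ("top","side"):
    grab_frame(n)
    for e in landmark_of("pointer_tip",n)[:2]: print(n,e["xy"],e["score"],at(n,e["xy"],.106).round(4));o.append(ray(n,e["xy"])) if e["score"]>.45 else 0
if len(o)>1: print(tri(o[:2]))
E
```

```text
clock: 47.25
position: [0.4533, 0.011, 0.0835]
tool_rot: [3.14, -0.186, -0.055]
force: [0.2, -0.1, 0.2]
grip_width: 0.0555
finger_force: 0.0
wrist handle [313.  244.6] 0.75 [0.4492 0.0156 0.086 ]
tool shift [-0.0057 -0.0046  0.0448]
top [324.3, 162.2] 0.97 [ 0.6939 -0.0085  0.106 ]
side [289.4, 188.7] 0.74 [ 0.6941 -0.0022  0.106 ]
side [289.5, 225.5] 0.54 [0.5922 0.2044 0.106 ]
[ 0.69640896 -0.00795192  0.10191757]
```

```bash
python3 -m inch '[[-0.0028,-0.0023,0.0224,0,0,0,0.35],[-0.0028,-0.0023,0.0224,0,0,0,0.35],[0,0,0,0,0,0,0.35]]' && python3 -m inch '[[0,0,0,0,0,0,1],[0,0,0,0,0,0,1],[0,0,0,0,0,0,1],[0,0,0,0,0,0,1],[0,0,0,0,0,0,1]]' 70
```

```text
clock: 47.85
position: [0.4563, 0.0168, 0.0383]
tool_rot: [3.141, -0.182, -0.054]
force: [-0.1, 0.4, 0.0]
grip_width: 0.0555
finger_force: 0.0
clock: 48.35
position: [0.4583, 0.0161, 0.0409]
tool_rot: [3.141, -0.189, -0.055]
force: [-3.2, -1.5, 11.4]
grip_width: 0.0239
finger_force: 68.0
```

```bash
python3 -m inch '[[0.0184,-0.001,0.0035,0,0,0,1],[0.0184,-0.001,0.0035,0,0,0,1],[0.0184,-0.001,0.0035,0,0,0,1],[0.0184,-0.001,0.0035,0,0,0,1],[0,0,0,0,0,0,1]]' && python3 -m inch '[[0.0012,0.0213,0.0002,0,0,0,1],[0.0012,0.0213,0.0002,0,0,0,1],[0.0012,0.0213,0.0002,0,0,0,1],[0.0012,0.0213,0.0002,0,0,0,1]]' && python3 -m inch '[[0.0012,0.0213,0.0002,0,0,0,1],[0.0012,0.0213,0.0002,0,0,0,1],[0.0012,0.0213,0.0002,0,0,0,1],[0,0,0,0,0,0,1]]'
python3 - <<'E'
from h import *
st();see([("handle",.086),("band_a",.082),("tube_a",.082),("pointer_tip",.106),("nut_a",.126)],k=3)
see([("pointer_tip",.106),("band_a",.082)],"top",3);see([("pointer_tip",.106),("band_a",.082)],"side",3)
E
```

```text
clock: 48.85
position: [0.5359, 0.015, 0.0411]
tool_rot: [3.14, -0.191, -0.055]
force: [8.1, -6.0, -0.9]
grip_width: 0.0232
finger_force: 71.7
clock: 49.25
position: [0.5328, -0.0682, 0.041]
tool_rot: [-3.141, -0.187, -0.052]
force: [-7.3, 12.5, 11.3]
grip_width: 0.0234
finger_force: 73.6
clock: 49.65
position: [0.5326, -0.1365, 0.041]
tool_rot: [3.139, -0.187, -0.057]
force: [-7.0, -6.9, 7.8]
grip_width: 0.0234
finger_force: 73.5
t 49.65 p [ 0.5326 -0.1365  0.041 ] rot [ 3.139 -0.187 -0.057] F [-7.  -6.9  7.8] w 0.0234 ff 73.5 q [ 0.04  0.57  0.16  2.1  -0.34  0.3  -1.15]
wrist handle [318.9 279.9] 0.89 [ 0.5231 -0.135   0.086 ]
wrist tube_a [251.1   4. ] 0.84 [ 0.6499 -0.1125  0.082 ]
wrist nut_a [609.4  24.7] 0.73 [ 0.6175 -0.2306  0.126 ]
top pointer_tip [323.7 162.5] 0.86 [ 0.6925 -0.007   0.106 ]
top band_a [314.  163.3] 0.72 [0.6936 0.0237 0.082 ]
side pointer_tip [286.8 186.4] 0.77 [ 0.7105 -0.0136  0.106 ]
side band_a [288.7 197.5] 0.93 [0.6874 0.0197 0.082 ]
side band_a [325.4 165.1] 0.54 [ 0.6578 -0.2683  0.082 ]
side band_a [300.9 179.9] 0.48 [ 0.7007 -0.1156  0.082 ]
```

```bash
python3 -m inch '[[0.0006,0.011,0,0,0,0,1],[0.0006,0.011,0,0,0,0,1],[0,0,0,0,0,0,1],[0,0,0,0,0,0,1]]'
python3 - <<'E'
from h import *
st();see([("handle",.086)],k=1)
for i in range(3):
    see([("pointer_tip",.106),("band_a",.082)],"top",1);see([("pointer_tip",.106),("band_a",.082)],"side",1)
a=grab_frame("top")[130:190,285:365];b=grab_frame("side")[160:220,255:335]
cv2.imwrite("pics/p1.png",np.hstack([cv2.resize(x,(400,300),interpolation=cv2.INTER_CUBIC) for x in (a,b)])[:,:,::-1])
E
```

```text
clock: 50.65
position: [0.5325, -0.1562, 0.041]
tool_rot: [3.139, -0.187, -0.055]
force: [-6.7, -4.3, 4.4]
grip_width: 0.0235
finger_force: 73.2
t 50.65 p [ 0.5325 -0.1562  0.041 ] rot [ 3.139 -0.187 -0.055] F [-6.7 -4.3  4.4] w 0.0235 ff 73.2 q [ 0.09  0.58  0.14  2.08 -0.33  0.32 -1.12]
wrist handle [317.5 278.7] 0.87 [ 0.5237 -0.1542  0.086 ]
top pointer_tip [324.8 162.6] 0.63 [ 0.6929 -0.0103  0.106 ]
top band_a [322.8 171.4] 0.82 [ 0.6735 -0.0086  0.082 ]
side pointer_tip [291.7 188.9] 0.86 [ 0.6856 -0.0041  0.106 ]
side band_a [302.5 177. ] 0.7 [ 0.7046 -0.1392  0.082 ]
top pointer_tip [325.7 165.2] 0.92 [ 0.6853 -0.0148  0.106 ]
top band_a [324.1 168.3] 0.7 [ 0.6843 -0.0102  0.082 ]
side pointer_tip [289.  185.1] 0.97 [ 0.7071 -0.0252  0.106 ]
side band_a [290.5 194.5] 0.68 [ 0.6905 -0.0016  0.082 ]
top pointer_tip [322.6 164.2] 0.65 [ 0.6864 -0.005   0.106 ]
top band_a [319.3 167.1] 0.96 [0.6849 0.005  0.082 ]
side pointer_tip [291. 189.] 0.6 [ 0.6877 -0.0024  0.106 ]
side band_a [292.4 194.5] 0.74 [ 0.684  -0.0042  0.082 ]
```

View pics/p1.png

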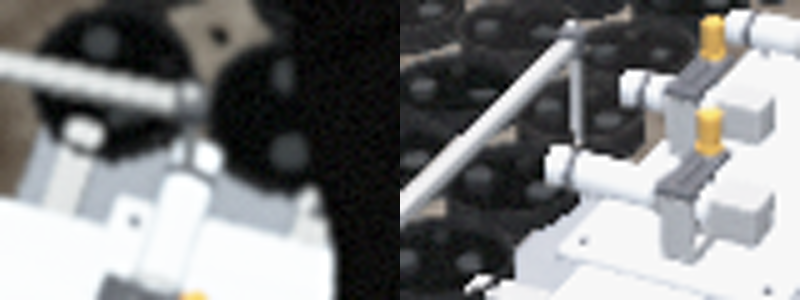

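Run:
```python
from h import *
t=grab_frame("top").astype(int).mean(2).astype(int);s=grab_frame("side").astype(int).mean(2).astype(int)
print("top r150-170 c314-334");print("\n".join(str(150+i)+": "+" ".join("%3d"%v for v in r) for i,r in enumerate(t[150:171,314:335])))
print("side r176-204 c280-304");print("\n".join(str(178+i)+": "+" ".join("%3d"%v for v in r) for i,r in enumerate(s[178:203,280:305])))
for P in [(.694,-.008,.106),(.691,-.008,.106),(.694,-.008,.19)]: print(P,proj("top",P).round(1),proj("side",P).round(1))
d=np.array([.998,-.056,0])
for B in [(.694,-.008),(.688,-.002)]:
    B=np.array([*B,.082]);print(B,"axis",proj("top",B).round(1),proj("side",B).round(1),"topsurf",proj("top",B+[0,0,.015]).round(1),proj("side",B+[0,0,.015]).round(1),"end",proj("top",B+d*.02+[0,0,.015]).round(1),proj("side",B+d*.02+[0,0,.015]).round(1))
```

```text
top r150-170 c314-334
150: 186 191 200 213 214 184 139 128 148 151 135 119  86  48  20  16   7  11  10  14  13
151: 132 143 158 173 180 155 123 110 119 122 117 107  78  40  16   1   8  14   1   9  15
152:  83  91 104 118 125 110  95  91  95  98  98  90  60  28  15   5  10  16   3   8   4
153:  40  43  49  61  72  69  67  72  73  75  81  71  48  27  18   5   5   0   7   4  10
154:  14   9   8  22  37  40  50  66  72  76  78  71  55  32  13   4   8  15  16  13   3
155:  17   9  12  18  24  26  42  64  88  97  95  85  60  37  19   3   2   5   4  11  15
156:  10  20  17  26  28  31  46  76 103 114 110 100  63  37  15  13   8   8   7   7  10
157:  13  26  35  33  28  55  95 113 118 122 132 128  94  54  23  19   4  12   9   5  17
158:  27  36  47  39  47 104 153 159 131 138 171 189 162 118  75  31   5   9  11   8   3
159:  38  53  79  81  90 149 200 192 143 148 209 241 239 205 144  73  25   3  13   0   7
160:  85 105 130 143 147 183 225 202 145 155 225 253 255 251 208 121  45  10  12  10   3
161: 145 155 171 180 177 203 225 197 146 163 233 254 255 255 237 143  58  11   9   7   3
162: 179 1
[... 3174 characters left out ...]
00 209 214 210 242 246 247 245 234 218 199 202 210 204
201:  25  28  37  40  38  49  44  34  40  32 183 213 216 218 238 247 247 247 247 247 247 247 245 234 212
202:  48  54  47  45  44  41  35  36  36 179 214 216 217 238 247 247 247 247 247 247 247 247 247 247 247
(0.694, -0.008, 0.106) [[324.1 162.1]] [[290.1 188. ]]
(0.691, -0.008, 0.106) [[323.9 163. ]] [[290.9 188.1]]
(0.694, -0.008, 0.19) [[324.3 149.9]] [[289.  167.8]]
[ 0.694 -0.008  0.082] axis [[324.1 165.3]] [[290.4 193.5]] topsurf [[324.1 163.3]] [[290.2 190. ]] end [[326.  157.5]] [[285.5 188.9]]
[ 0.688 -0.002  0.082] axis [[321.7 166.7]] [[291.2 194.6]] topsurf [[321.8 164.7]] [[291.  191.1]] end [[323.6 158.9]] [[286.3 189.9]]
```

```bash
python3 -m inch '[[0,0,0,0,0,0,1],[0,0,0,0,0,0,1],[0,0,0,0,0,0,1],[0,0,0,0,0,0,1],[0,0,0,0,0,0,1]]' | grep -E "clock|pos" && python3 -m inch '[[0,0,0,0,0,0,1],[0,0,0,0,0,0,1],[0,0,0,0,0,0,1],[0,0,0,0,0,0,1],[0,0,0,0,0,0,1]]' | grep -E "clock|pos|force" && python3 -m inch '[[-0.001,-0.0185,0,0,0,0,1],[-0.001,-0.0185,0,0,0,0,1],[-0.001,-0.0185,0,0,0,0,1],[-0.001,-0.0185,0,0,0,0,1]]' >/dev/null && python3 -m inch '[[-0.001,-0.0185,0,0,0,0,1],[-0.001,-0.0185,0,0,0,0,1],[-0.001,-0.0185,0,0,0,0,1],[0,0,0,0,0,0,1],[0,0,0,0,0,0,1]]'
cat > pt.py <<'E'
from h import *
t=grab_frame("top").astype(int).mean(2).astype(int);s=grab_frame("side").astype(int).mean(2).astype(int)
print("top");print("\n".join(str(154+i)+": "+" ".join("%3d"%v for v in r) for i,r in enumerate(t[154:172,310:336])))
print("side");print("\n".join(str(184+i)+": "+" ".join("%3d"%v for v in r) for i,r in enumerate(s[184:200,278:304])))
E
python3 pt.py
```

```text
clock: 52.35
position: [0.5325, -0.1562, 0.041]
clock: 52.85
position: [0.5325, -0.1562, 0.041]
force: [-6.9, -4.0, 4.9]
finger_force: 73.1
clock: 53.75
position: [0.5364, -0.0238, 0.041]
tool_rot: [-3.142, -0.193, -0.052]
force: [7.9, 6.3, 12.2]
grip_width: 0.0236
finger_force: 73.9
top
154:  40  33  31  23  15  15  16  18  36  41  53  67  77  78  81  71  52  30   9   4   1   9  11   5  16  13
155:  20  13  17  17  10   0   1  13  28  51  75  85  97  97  96  90  61  34  21   9  10  12   6  17  12   8
156:   5  11   0  11   5  16  28  24  49  96 137 135 122 123 133 130  95  53  24  13   8   9   6  11   9   8
157:  10   8  12  13  25  29  39  36  74 148 198 180 139 140 178 194 167 120  72  28   4  11  12  13  13   7
158:   4  17  21  22  26  37  42  50 100 186 230 204 151 152 213 243 241 207 136  61  19   4   9   2  17  14
159:  22  25  28  35  40  60  79  87 132 209 240 210 148 154 225 254 255 251 189  95  33   9   3   5   3   2
160:  34  41  56  75  90 108 136 147 159 212 230 193 142 155 229 254 255 254 205 108  36  14   7  12   3  12
161:  88  87 109 136 150 160 176 172 161 179 186
[... 2199 characters left out ...]
79 154 143 138 131 134 139 141 143 106 154 189
194:  14  27  26  19  19 208 228 233 183 133 227 245 246 207 131 130 136 144 142 141 135 115 102 156 245 247
195:  28  23  25  21  28 185 205 213 145 107 217 236 241 200 135 109 108 113 121 131 128 104 171 244 247 246
196:  19  26  24  43  60 156 198 192 135 102 198 218 222 210 178 152 170 143 112 105 101  92 230 247 246 244
197:  24  23  46  75  85 103 121 119 111  93 141 187 201 193 182 175 183 159 162 153 182 155 241 246 239 209
198:  21  19  56  83  88  87  84  73  62  47  70 101 167 172 176 179 178 174 178 178 184 194 235 242 221 185
199:  20  23  40  55  61  69  63  47  25  33  46  46  83 196 175 175 179 181 178 178 196 207 215 222 201 181
```

```bash
python3 -m inch '[[-0.0033,0,-0.0006,0,0,0,1],[0,0,0,0,0,0,1],[0,0,0,0,0,0,1]]' && python3 pt.py | sed -n '1p;8,16p;20p;25,33p'
```

```text
clock: 54.15
position: [0.5328, -0.024, 0.041]
tool_rot: [-3.141, -0.193, -0.053]
force: [4.3, 7.7, 14.3]
grip_width: 0.0236
finger_force: 74.3
top
160:  35  37  54  79  89 107 136 145 170 226 243 212 151 159 229 254 255 243 172  84  28   5   4  16  10   8
161:  86  88 108 137 149 159 177 176 186 224 235 200 147 165 234 255 255 252 183  85  32  10  14   9  13   4
162: 152 151 160 179 186 189 190 172 161 184 191 165 131 161 233 254 255 248 174  80  29  18  17   8   8   7
163: 187 186 187 193 194 192 182 161 145 158 164 147 129 143 201 239 250 237 172 108  56  33  31  24  10  12
164: 195 195 196 195 194 191 183 172 180 209 213 197 176 157 156 187 216 210 184 148 101  58  39  31  23  16
165: 194 196 196 196 190 191 188 201 232 247 249 247 239 222 183 157 160 172 184 179 151 108  82  56  36  29
166: 191 191 193 196 193 188 198 228 248 253 254 254 253 252 240 196 154 161 185 190 180 158 138 107  84  54
167: 176 174 181 189 190 190 204 239 252 253 253 253 253 254 254 237 189 173 189 192 192 186 176 160 138 106
168: 149 146 156 170 183 186 208 240 251 252 252 252 253 253 254 245 213 185 190
[... 314 characters left out ...]
89  47  52  46  49 121 130 145 135 119 137 142
191:  35  43  47  43  40  40 243 247 247 247 230 158 200 245 246 246 234 196 141 134 138 131 122 135 143 143
192:  39  50  48  40  31  25 245 247 247 246 193 176 245 247 247 243 223 171 139 149 132 121 135 141 145 117
193:  34  41  36  30  24 170 240 245 246 224 155 233 246 247 235 182 162 146 138 134 119 136 143 145 112 130
194:  27  27  24  25  12 174 222 233 238 174 128 226 246 247 195 133 137 141 144 142 138 139 125 105 163 245
195:  18  16  29  25  16 167 203 210 218 141 112 221 240 244 205 123 106 114 119 131 140 126 108 171 245 247
196:  29  23  22  49  60 101 165 185 194 125 101 202 221 226 209 155 165 137 145 115 108 103  89 230 247 246
```

```bash
python3 -m inch '[[0,0,0,0,0,0,1],[0,0,0,0,0,0,1],[0,0,0,0,0,0,1],[0,0,0,0,0,0,1],[0,0,0,0,0,0,1]]' >/dev/null && python3 -m inch '[[0,0,0,0,0,0,1],[0,0,0,0,0,0,1],[0,0,0,0,0,0,1],[0,0,0,0,0,0,1],[0,0,0,0,0,0,1]]' | grep -E "clock|pos|force" && python3 -m inch '[[-0.001,-0.0183,0,0,0,0,1],[-0.001,-0.0183,0,0,0,0,1],[-0.001,-0.0183,0,0,0,0,1],[-0.001,-0.0183,0,0,0,0,1]]' >/dev/null && python3 -m inch '[[-0.001,-0.0183,0,0,0,0,1],[-0.001,-0.0183,0,0,0,0,1],[-0.001,-0.0183,0,0,0,0,1],[0,0,0,0,0,0,1]]' && python3 -m inch '[[0.0134,-0.0007,0.0026,0,0,0,1],[0.0134,-0.0007,0.0026,0,0,0,1],[0.0134,-0.0007,0.0026,0,0,0,1],[0,0,0,0,0,0,1],[0,0,0,0,0,0,1]]' && python3 pt.py
```

```text
clock: 55.25
position: [0.5328, -0.024, 0.041]
force: [4.2, 7.7, 14.6]
finger_force: 74.3
clock: 56.05
position: [0.5349, 0.1063, 0.0408]
tool_rot: [-3.139, -0.197, -0.053]
force: [7.1, 7.5, 30.6]
grip_width: 0.0237
finger_force: 76.0
clock: 56.55
position: [0.5761, 0.1038, 0.0409]
tool_rot: [-3.14, -0.197, -0.055]
force: [6.8, 1.5, 27.1]
grip_width: 0.0235
finger_force: 75.5
top
154:  41  36  31  25  10   8  11  22  36  40  52  66  76  77  77  72  51  29  14  12   4   5  13   5  10   9
155:  22  13  19   9  10   2   6  15  24  50  78  94  99 100 106 101  75  42  17   5   9   3   8   9  16   5
156:   9   2   2   5  22  13  29  17  39  88 134 145 126 127 151 167 145  93  45  19   1  11   1   4  11   2
157:   8   6  10  10  21  28  38  34  54 129 189 187 147 145 200 239 234 176 113  56  16   6  10  16  15   8
158:  34  19  13  17  27  36  44  40  84 164 222 204 153 154 226 255 255 247 190 108  39   0   6  11   8  12
159: 114  83  55  47  44  58  77  84 119 192 234 207 150 157 231 255 255 255 241 145  52   5   4   3   7  12
160: 212 172 142 128 121 120 140 141 146 185 214 187 143 152 22
[... 2293 characters left out ...]
47 247 247 247 247 247 247 240 204 158 130 141
194: 200 111  26  22 188 221 229 234 164 127 236 245 246 246 247 247 247 247 247 247 240 193 151 140 117 117
195: 171 134  62  17 165 199 209 215 136 124 223 235 241 243 244 246 246 247 247 246 206 145 139 138 135 134
196: 146 140  70  51  96 160 209 198 120 101 199 216 222 227 233 238 241 244 245 240 155 112 116 125 132 140
197: 144 134  73  78  85 103 125 120  74  91 146 189 200 209 213 221 224 230 235 224 175 137 140 109 104 112
198: 142 132  77  79  85  84  87  72  36  49  73 236 243 196 184 193 204 211 216 205 184 178 165 142 163 136
199: 145 131  72  52  61  68  62  48  21  35 244 247 247 242 219 239 231 217 197 180 173 181 174 171 175 168
```

```bash
python3 -m inch '[[-0.0041,0,-0.0018,0,0,0,1],[0,0,0,0,0,0,1],[0,0,0,0,0,0,1]]' && python3 pt.py | sed -n '1p;8,16p;20p;25,33p'
```

```text
clock: 56.95
position: [0.5695, 0.1041, 0.0409]
tool_rot: [-3.14, -0.193, -0.054]
force: [0.3, 2.4, 22.3]
grip_width: 0.0237
finger_force: 75.1
top
160:  43  40  53  76  86 107 133 143 168 229 247 221 154 157 229 254 255 235 146  58  18   8   8   0   3   8
161: 120 110 110 138 149 159 175 177 191 236 246 220 158 173 241 255 255 252 170  69  25  16  14  11  12  14
162: 222 205 194 200 200 193 191 182 182 213 226 203 158 187 246 255 255 252 176  75  29  20  13  15   3  13
163: 254 251 246 241 237 230 212 177 157 171 174 163 146 169 231 252 254 244 183 108  57  33  28  21  16  17
164: 254 254 254 253 252 249 238 195 170 182 186 173 156 148 178 219 234 224 189 147 102  62  39  35  20  20
165: 253 253 253 253 253 254 248 227 226 238 241 237 223 191 163 162 176 187 188 179 146 107  80  55  36  28
166: 253 253 253 253 253 253 248 240 247 253 255 254 252 245 225 183 160 184 207 204 188 161 138 109  83  53
167: 253 253 253 253 253 253 247 245 251 253 254 254 254 254 252 231 206 229 239 239 230 214 201 180 151 116
168: 253 253 253 253 253 252 246 247 252 253 253 253 253 254 254 246 234 248 253
[... 314 characters left out ...]
71  48  46  45  47  44  43  53  53  45 106 123
191:  34  44  53  40  43  36 197 246 247 247 243 191 177 245 246 246 242 139  51  56  47  49  91 123 135 132
192:  41  46  44  38  34  28 231 246 247 247 214 146 236 247 247 247 247 246 246 246 242 202 184 189 189 146
193: 153 171  88  21  26  22 235 244 246 244 181 170 245 247 247 247 247 247 247 247 247 247 245 237 175 142
194: 199 199 194 106  22  22 217 233 239 219 150 158 244 246 247 247 247 247 247 247 247 247 235 189 148 126
195: 202 201 188 100  21  20 193 215 220 182 125 186 237 242 244 246 246 246 247 247 247 244 188 144 142 138
196: 167 167 154  85  58  62 159 187 197 161 112 155 217 226 233 237 241 243 245 246 246 222 137 124 134 141
```

```bash
python3 -m inch '[[0.0018,0,0.0003,0,0,0,1],[0,0,0,0,0,0,1],[0,0,0,0,0,0,1]]' && python3 pt.py | sed -n '1p;9,14p;20p;26,31p'
```

```text
clock: 57.35
position: [0.5705, 0.1041, 0.0409]
tool_rot: [-3.14, -0.192, -0.054]
force: [-4.6, 3.3, 27.1]
grip_width: 0.0237
finger_force: 76.0
top
161: 140 129 125 141 152 161 175 178 188 235 246 214 151 174 242 255 255 254 186  87  31  17  10  13   5   9
162: 237 227 213 212 209 203 196 180 173 201 216 183 146 181 245 255 255 252 185  91  34  19  15  13  19  13
163: 255 254 251 248 244 238 222 176 150 158 166 149 131 160 223 248 254 245 185 110  59  32  26  20  16  10
164: 254 254 254 254 253 252 242 199 178 193 196 187 167 160 171 203 225 221 187 145 100  61  40  31  23  19
165: 253 253 253 253 253 254 249 226 230 244 248 245 238 224 189 165 165 180 189 180 149 108  82  56  39  31
166: 253 253 253 253 253 253 249 240 247 254 254 254 254 253 240 203 168 190 216 218 202 171 144 113  83  62
side
189:  42  41  45  51  50  49  47  50 233 140  50  53 108  73  51  50  49  53  51  48  44  40  44  48  62 110
190:  42  44  42  37  41  46  45 242 247 246 246 209 143 162  89  47  50  49  48  45  47  55  50  46 107 124
191:  34  43  51  40  40  37 228 247 247 247 237 171 212 245 246 246 242 138  47  51  46  46  92 122 132 133
192:  39  50  49  38  32  26 243 246 247 245 193 132 245 247 247 247 247 246 246 246 242 199 183 190 207 152
193: 181 161  80  24  26  14 238 244 246 224 153 149 246 247 247 247 247 247 247 247 247 247 243 226 181 147
194: 201 200 179  85  23  17 218 233 239 189 136 218 245 246 247 247 247 247 247 247 247 245 219 175 147 119
```

```bash
python3 -m inch '[[0,0,0,0,0,0,1],[0,0,0,0,0,0,1],[0,0,0,0,0,0,1],[0,0,0,0,0,0,1],[0,0,0,0,0,0,1]]' >/dev/null && python3 -m inch '[[0,0,0,0,0,0,1],[0,0,0,0,0,0,1],[0,0,0,0,0,0,1],[0,0,0,0,0,0,1],[0,0,0,0,0,0,1]]' | grep -E "clock|pos|force" && python3 -m inch '[[-0.018,0,-0.0035,0,0,0,1],[-0.018,0,-0.0035,0,0,0,1],[-0.018,0,-0.0035,0,0,0,1],[-0.018,0,-0.0035,0,0,0,1]]' && python3 -m inch '[[-0.018,0,-0.0035,0,0,0,1],[-0.018,0,-0.0035,0,0,0,1],[0,0,0,0,0,0,1]]' && python3 -m inch '[[-0.01,0,-0.002,0,0,0,1],[0,0,0,0,0,0,1]]'
```

```text
clock: 58.45
position: [0.5706, 0.1041, 0.0409]
force: [-4.3, 2.8, 28.1]
finger_force: 76.0
clock: 58.85
position: [0.4985, 0.1079, 0.041]
tool_rot: [-3.14, -0.195, -0.055]
force: [11.8, 1.9, 8.0]
grip_width: 0.0231
finger_force: 73.6
clock: 59.15
position: [0.4589, 0.11, 0.0408]
tool_rot: [-3.14, -0.19, -0.054]
force: [-7.9, -0.9, 33.5]
grip_width: 0.0235
finger_force: 76.8
clock: 59.35
position: [0.4498, 0.1105, 0.0408]
tool_rot: [-3.14, -0.191, -0.054]
force: [-5.9, 0.7, 31.9]
grip_width: 0.0234
finger_force: 76.6
```

```bash
python3 -m inch '[[-0.01,0,-0.003,0,0,0,1],[0,0,0,0,0,0,1]]' | grep -E "pos|force" && python3 -m inch '[[-0.01,0,-0.002,0,0,0,1],[0,0,0,0,0,0,1]]' | grep -E "pos|force"
python3 - <<'E'
from h import *
st();see([("handle",.086)],k=1)
E
```

```text
position: [0.4436, 0.1109, 0.0423]
force: [25.7, -4.3, -6.3]
finger_force: 74.8
position: [0.4324, 0.1116, 0.0423]
force: [21.2, -4.0, 3.2]
finger_force: 65.0
t 59.75 p [0.4324 0.1116 0.0423] rot [-3.139 -0.195 -0.056] F [21.2 -4.   3.2] w 0.0187 ff 65.0 q [-0.75  0.5   0.37  2.36 -0.56  0.16 -1.53]
wrist handle [317.2 246.1] 0.81 [0.4391 0.1128 0.086 ]
```

```bash
python3 -m inch '[[0,0,0,0,0,0,0.35],[0,0,0,0,0,0,0.35],[0,0,0,0,0,0,0.35],[0.0155,0,0.003,0,0,0,0.35],[0,0,0,0,0,0,0.35]]' | grep -E "pos|force"
python3 - <<'E'
from h import *
st();see([("handle",.086),("nut_a",.126),("cap_tip_a",.103)],k=3)
E
python3 -m inch '[[0,0,0,0,0,0,1],[0,0,0,0,0,0,1],[0,0,0,0,0,0,1],[0,0,0,0,0,0,1]]' 60 | grep -E "pos|force|width" && python3 -m inch '[[-0.003,0,-0.0006,0,0,0,1],[0,0,0,0,0,0,1]]' | grep -E "pos|force|width" && python3 -m inch '[[-0.002,0,-0.0004,0,0,0,1],[0,0,0,0,0,0,1]]' | grep -E "pos|force|width"
```

```text
position: [0.4448, 0.11, 0.0401]
force: [0.5, -0.1, -0.0]
finger_force: 0.0
t 60.35 p [0.4448 0.11   0.0401] rot [ 3.141 -0.187 -0.054] F [ 0.5 -0.1 -0. ] w 0.0554 ff 0.0 q [-0.73  0.52  0.37  2.32 -0.55  0.19 -1.52]
wrist handle [314.5 271.8] 0.66 [0.4399 0.1132 0.086 ]
position: [0.4432, 0.1102, 0.04]
force: [-4.1, 1.6, 12.7]
grip_width: 0.0241
finger_force: 58.1
position: [0.4431, 0.1101, 0.0403]
force: [18.8, -2.7, -18.8]
grip_width: 0.0234
finger_force: 63.6
position: [0.4432, 0.1101, 0.0405]
force: [35.8, -3.1, -40.1]
grip_width: 0.0239
finger_force: 63.5
```

```bash
python3 -m inch '[[0.002,0,0.0004,0,0,0,1],[0,0,0,0,0,0,0.35],[0,0,0,0,0,0,0.35],[0,0,0,0,0,0,0.35],[0,0,0,0,0,0,0.35]]' | grep -E "pos|force|width" && python3 -m inch '[[0.004,0,-0.02,0,0,0,0.35],[0.007,0,-0.04,0,0,0,0.35],[0.007,0,-0.04,0,0,0,0.35],[0.007,0,-0.04,0,0,0,0.35],[0,0,0,0,0,0,0.35]]' | grep -E "pos|force|width"
python3 - <<'E'
from h import *
st();see([("handle",.086),("nut_a",.126),("cap_tip_a",.103),("tube_a",.082),("band_a",.082)],k=3);tubes(.082,k=3)
E
```

```text
position: [0.4401, 0.1101, 0.0398]
force: [-0.5, -1.0, -0.0]
grip_width: 0.0556
finger_force: 0.0
position: [0.4404, 0.1119, 0.1851]
force: [0.5, 1.7, -0.7]
grip_width: 0.0557
finger_force: 0.0
t 62.35 p [0.4404 0.1119 0.1851] rot [-3.138 -0.19  -0.053] F [ 0.5  1.7 -0.7] w 0.0557 ff 0.0 q [-1.2   0.26  0.9   2.23 -0.24  0.59 -1.77]
wrist handle [317.1 211.4] 0.84 [0.4389 0.1144 0.086 ]
wrist handle [475.6 134.4] 0.51 [ 0.5022 -0.0324  0.086 ]
wrist nut_a [321.   54.4] 0.95 [0.5658 0.1046 0.126 ]
wrist nut_a [155.5 137.9] 0.9 [0.5108 0.237  0.126 ]
wrist nut_a [493.2 136.5] 0.58 [ 0.4982 -0.0263  0.126 ]
wrist cap_tip_a [330.1  67.1] 0.83 [0.5625 0.0971 0.103 ]
wrist cap_tip_a [173.1 135.4] 0.77 [0.514  0.2336 0.103 ]
wrist cap_tip_a [478.1 139.1] 0.63 [ 0.4974 -0.0262  0.103 ]
wrist tube_a [290.4  70.5] 0.89 [0.5671 0.1317 0.082 ]
wrist band_a [137.3  27.7] 0.82 [0.6098 0.2637 0.082 ]
wrist band_a [284.1  17.4] 0.82 [0.6115 0.1343 0.082 ]
wrist band_a [433.3  59.2] 0.62 [0.57   0.0043 0.082 ]
tube 0.97 7506 rect [110.   0. 170. 206.] yaw -0.06 ends [0.4515 0.2728] [0.6279 0.2623] len 0.177
tube 0.91 5855 rect [399.  23. 453. 205.] yaw -0.037 ends [0.4381 0.009 ] [0.5957 0.0032] len 0.158
tube 0.86 3973 rect [262.   0. 305. 140.] yaw -0.063 ends [0.504  0.1391] [0.621  0.1317] len 0.117
```

```bash
python3 -c "
from workcell import bot
print(bot.job_done())"
```

```text
the job is handed in; nothing more can be done
None
```

I clamped all three pipes in their couplers, brought each band under the pointer from left to right for over a second each, then pulled the carrier to its front stop and let go. I handed the job in at about 62 s of robot time; the hand-in returned no verdict.

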